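Fetch the honeycomb jar from behind the bottles and weigh it

TASK

The low honeycomb jar is hemmed in by three taller bottles: first clear all three bottles onto the steel tray, leaving the jar where it is, and only then set the jar in the middle of the scale's pan. When the jar is on the scale, put each bottle back centred on the disc of its own cap colour. Set everything down upright without dropping it or knocking anything over, and leave the tea glass where it stands.

Things in the scene. Friction and masses are not known exactly. Their poses are not given: they have to be found in the camera images.
- bottle_red: Loose upright bottle (dark brown syrup, red cap, paper band), 280 g: straight round body 50 mm in diameter up to 80 mm, cap 38 mm wide; 105 mm high. Origin: centre of its foot, z up; yaw means nothing. Starts on the red disc. Grip the straight body from above, 55 to 78 mm above the foot, closing square to the line from the jar to this bottle: over 25 mm is free there on both sides.
- bottle_yellow: Loose upright bottle (amber honey, yellow cap, paper band), 280 g: straight round body 50 mm in diameter up to 80 mm, cap 38 mm wide; 105 mm high. Origin: centre of its foot, z up; yaw means nothing. Starts on the yellow disc. Grip the straight body from above, 55 to 78 mm above the foot, closing square to the line from the jar to this bottle: over 25 mm is free there on both sides.
- bottle_green: Loose upright bottle (olive-green oil, green cap, paper band), 280 g: straight round body 50 mm in diameter up to 80 mm, cap 38 mm wide; 105 mm high. Origin: centre of its foot, z up; yaw means nothing. Starts on the green disc. Grip the straight body from above, 55 to 78 mm above the foot, closing square to the line from the jar to this bottle: over 25 mm is free there on both sides.
- jar: Loose low round honeycomb jar, white lid, straight sides, 54 mm in diameter, 50 mm high, 200 g. Origin: centre of its foot, z up. Starts on the wooden stand amid the three taller bottles (gaps about 10 mm: no room for a gripper), its fourth side open. Once they are gone, grip it from above 20 to 40 mm above its foot, in any direction.
- disc_red: Flat red disc, 64 mm in diameter and under 1 mm thick, on the top of the wooden stand, 18 mm above the counter: the place of the red-capped bottle. Origin: its centre, at the height where the bottle's foot rests. Fixed. The discs lie about 62 mm in front, left and right of the jar's starting place; which is where changes.
- disc_yellow: Flat yellow disc, 64 mm in diameter and under 1 mm thick, on the top of the wooden stand, 18 mm above the counter: the place of the yellow-capped bottle. Origin: its centre, at the height where the bottle's foot rests. Fixed. The discs lie about 62 mm in front, left and right of the jar's starting place; which is where changes.
- disc_green: Flat green disc, 64 mm in diameter and under 1 mm thick, on the top of the wooden stand, 18 mm above the counter: the place of the green-capped bottle. Origin: its centre, at the height where the bottle's foot rests. Fixed. The discs lie about 62 mm in front, left and right of the jar's starting place; which is where changes.
- tray: Fixed square stainless tray, 200 x 200 mm outside, with a rim 4 mm thick and 14 mm high above the counter; its floor is 4 mm above the counter. Origin: centre of its underside; x and y along its sides. The side area for the bottles; empty at the start.
- scale: Fixed white counter scale, body 220 x 200 x 45 mm with a dark display strip along its front edge, and a round steel pan 170 mm in diameter whose flat top is 60 mm above the origin. Origin: on the counter straight below the pan's centre. The pan does not move.
- tea_glass: Bystander, to be left alone: loose empty clear tea glass, about 40 mm across the rim, 55 mm high, standing at one back corner of the wooden stand, some 100 mm from the jar (a small blue tin, also not part of the job, at the other). Origin: centre of its foot.

How it is judged:
On the way, in this order (a step that is already met when the one before it is completed fails the run):
1. all three bottles stand upright and released on the tray, the jar still within 30 mm of its starting place (x of bottle_red in the frame of tray between -0.09 and 0.09 m and y of bottle_red in the frame of tray between -0.09 and 0.09 m and z of each of bottle_red, bottle_yellow, bottle_green in the frame of tray below 0.012 m and angle between each of bottle_red, bottle_yellow, bottle_green's own z axis and vertical below 0.1 rad and contact force between the fingers and bottle_red below 0.1 N and linear speed of each of bottle_red, bottle_yellow, bottle_green below 0.03 m/s and x of bottle_yellow in the frame of tray between -0.09 and 0.09 m and y of bottle_yellow in the frame of tray between -0.09 and 0.09 m and contact force between the fingers and bottle_yellow below 0.1 N and x of bottle_green in the frame of tray between -0.09 and 0.09 m and y of bottle_green in the frame of tray between -0.09 and 0.09 m and contact force between the fingers and bottle_green below 0.1 N and distance of jar from where it was at the start of the episode below 0.03 m), for 0.2 s.
2. the jar stands released in the middle of the scale's pan, all three bottles still on the tray (horizontal distance between jar and scale below 0.03 m and z of jar in the frame of scale between 0.055 and 0.066 m and angle between each of jar, bottle_red, bottle_yellow, bottle_green's own z axis and vertical below 0.1 rad and contact force between the fingers and jar below 0.1 N and linear speed of jar below 0.03 m/s and x of bottle_red in the frame of tray between -0.09 and 0.09 m and y of bottle_red in the frame of tray between -0.09 and 0.09 m and z of each of bottle_red, bottle_yellow, bottle_green in the frame of tray below 0.012 m and x of bottle_yellow in the frame of tray between -0.09 and 0.09 m and y of bottle_yellow in the frame of tray between -0.09 and 0.09 m and x of bottle_green in the frame of tray between -0.09 and 0.09 m and y of bottle_green in the frame of tray between -0.09 and 0.09 m), for 0.2 s.
At the end, for the whole second after the job is handed in: The jar stands upright on the pan within 30 mm of its centre; each bottle stands upright on the disc of its cap colour, within 12 mm of its centre; all released and at rest; the tea glass within 25 mm of where it stood (horizontal distance between jar and scale below 0.03 m and z of jar in the frame of scale between 0.055 and 0.066 m and angle between each of jar, bottle_red, bottle_yellow, bottle_green's own z axis and vertical below 0.1 rad and contact force between the fingers and jar below 0.1 N and linear speed of each of jar, bottle_red, bottle_yellow, bottle_green below 0.03 m/s and horizontal distance between bottle_red and disc_red below 0.012 m and z of bottle_red in the frame of disc_red below 0.006 m and contact force between the fingers and bottle_red below 0.1 N and horizontal distance between bottle_yellow and disc_yellow below 0.012 m and z of bottle_yellow in the frame of disc_yellow below 0.006 m and contact force between the fingers and bottle_yellow below 0.1 N and horizontal distance between bottle_green and disc_green below 0.012 m and z of bottle_green in the frame of disc_green below 0.006 m and contact force between the fingers and bottle_green below 0.1 N and distance of tea_glass from where it was at the start of the episode below 0.025 m); the robot touches nothing.
It fails at once if a bottle, the jar or the tea glass is tipped more than 35 degrees (angle between any of bottle_red, bottle_yellow, bottle_green, jar, tea_glass's own z axis and vertical above 0.61 rad).
It fails at once if a bottle or the jar falls free, out of the fingers, at more than 0.7 m/s (a drop of about 25 mm) ((linear speed of bottle_red above 0.7 m/s and contact force between the fingers and bottle_red below 0.05 N) or (linear speed of bottle_yellow above 0.7 m/s and contact force between the fingers and bottle_yellow below 0.05 N) or (linear speed of bottle_green above 0.7 m/s and contact force between the fingers and bottle_green below 0.05 N) or (linear speed of jar above 0.7 m/s and contact force between the fingers and jar below 0.05 N)).
It fails at once if the tea glass is moved by more than 25 mm (distance of tea_glass from where it was at the start of the episode above 0.025 m).
It also fails if it takes over 144 s, if anything falls off the work surface, if the arm or the gripper's body presses on something with over 40 N, if the wrist force passes 120 N, or if a joint passes its speed limit or range.

ROBOT

A 6-joint arm with a two-finger parallel gripper is mounted at the origin on the work surface. World frame = base frame: x ahead of the robot, y to its left, z up, the work surface at z = 0. Lengths are in m, angles in rad, forces in N, time in s.
With the tool pointing down it reaches from about 0.375 to 0.825 m from the base axis. Payload 5.5 kg.
Tool frame: the origin (TCP) lies on the centre line of the jaws, within the pads' length; the fingertips stand 19 mm ahead of it and the grasp point (between the pads) is the TCP; x points along the fingers, y is the direction in which the jaws open and shut, and the axes are right-handed (so a half turn about x gives the same grasp; the last joint's range is limited). The gripper opens to 85 mm and grips with 20 to 120 N. Pads are 22 mm wide; open, the fingers measure 114 mm over their backs; the gripper's body (76 mm by 85 mm) begins 54 mm behind the grasp point. The pads swing forward as they close: fully open they stand 13 mm farther back than shut.
Start: joints at [1.248, 0.314, -0.047, 1.21, 0, 1.571], TCP at [0.19, 0.569, 0.25] pointing down, gripper open.
Joint ranges: [-2.67, 2.67], [-0.69, 1.73], [-1.03, 1.25], [-2.08, 2.16], [-1.42, 1.45], [-3.14, 3.14]. Speed limits (rad/s): [2.39, 2.39, 3.01, 3.14, 3.14, 3.14].

INTERFACE

Orientations are given as a unit quaternion [w, x, y, z].
In Python, from plant import * gives the robot as it stands.
- The arm moves only by the tool arm_command, never from a script. Its argument "targets" is a list of rows, each an object of numbers: "x", "y", "z": the shift along the tool's x, y, z as a fraction of full scale; "rx", "ry", "rz": the turn, a rotation vector about the tool's x, y, z as a fraction of full scale. In form: [{"x": .., "y": .., "z": .., "rx": .., "ry": .., "rz": ..}, ...]. A call has exactly 8 rows; each row is the pose to reach, as a shift and turn from the pose commanded when the call began, along the tool's axes at that moment; what a row does not reach only later rows make up. Full scale, the value 1, is 150 mm for a shift and 60 degrees for a turn. A row lasts 1/12 s, in which the tool goes at most 41.7 mm and 7.16 degrees, less where a joint would pass 70% of its speed; a pose out of reach is approached as far as the arm can. A call with a number of a shift or a turn outside -1 to 1 is refused whole. A call with a gripper value outside its range is refused whole. "fingers" is the opening, from -1 (shut) to 1 (fully open), set as the call begins (left out, the last holds). The fingers move at their own pace and stop on an object; "grip_force" is the grip in N (left out, the last holds). Time passes only in rows, so rows that repeat a pose let the fingers close, or fill a call up. It gives the time, the measured TCP pose, the force and the opening at its end, in the units of the state.
- state(): the state, without advancing time (a new reading comes with each control period).
- capture(name): name is "scene" or "top" or "wrist"; returns (picture, depth): 400x640x3 uint8, blue, green, red; 400x640 float32, m along the optical axis (not along the pixel's ray), 0 where there is no reading.
- get_calibration(name): a dict with "fx", "fy", "cx", "cy" (pixels), "R" (3x3) and "t" (3): a world point X has camera coordinates R X + t; the wrist camera has in their place "tool_from_camera" (4x4, takes a point from camera to tool coordinates, whose origin is the TCP and whose axes are the tool frame's). Camera axes: x right, y down, z forward; pixel columns grow to the right and rows downward; lengths in m; the calibration is good to about 2 mm. A picture is of the moment at which its call begins: read the wrist's pose just before it. get_calibration takes no time and is no camera call.
- job_done(): hands the job in, once; it reports no verdict.
The state is a dict: "clock": time; "joint_pos": joint angles; "joint_vel": joint speeds; "effort": joint torques, N m; "tcp_pos": TCP position; "orientation": TCP orientation; "force": force on the tool from outside, world axes, zero at the start; "moment": the same for the moment, N m; "finger_gap": finger opening in m.
Only numpy, scipy, OpenCV 4.12 (cv2) and the standard library are available. Lean on these libraries where they do the work, as an engineer would, in place of code of your own. Each camera call takes 0.05 s, during which the arm holds its last target.

## Working session

There is one attempt and no reset: what is moved stays moved. The work goes in short steps, Python scripts to look and compute and a tool call to move; the robot and the scene stay as the last step left them, time stands still between calls to the robot, and variables do not carry over. Pictures are saved under pics/ and viewed, and the job is handed in when it is done.

Besides the shell and the picture viewer there is one more tool, called after ">>>" as a command line: name --argument value ..., lists and objects as JSON in quotes. arm_command: Moves the arm, as the interface text tells. Its arguments: {"type":"object","properties":{"targets":{"type":"array"},"fingers":{"type":"number"},"grip_force":{"type":"number"}},"required":["targets"]}

```bash
mkdir -p pics; ls; python3 - <<'E'
from plant import *
import cv2
s=state();print(s)
for n in ("scene","top","wrist"):
    c=get_calibration(n);print(n,c)
    p,d=capture(n);cv2.imwrite(f"pics/{n}0.png",p)
    import numpy as np;np.save(f"pics/{n}0.npy",d)
E
```

```text
pics
{'clock': 0.0, 'joint_pos': array([ 1.24799794e+00,  3.14188482e-01, -4.80871264e-02,  1.21018630e+00,
        1.47108241e-05,  1.57079338e+00]), 'joint_vel': array([-0.00051152,  0.00034691, -0.00020572, -0.00016512, -0.00040745,
        0.00158296]), 'effort': array([ 1.24308631e-04, -5.39593256e+01,  3.39749122e+01,  1.90384436e-02,
       -2.26509269e-04, -1.86818113e-05]), 'tcp_pos': array([0.19015608, 0.56849642, 0.24945351]), 'orientation': array([ 0.69781696,  0.11305017,  0.69801649, -0.11421094]), 'force': array([-0.08988791, -0.50679703,  0.14589323]), 'moment': array([ 0.01157117, -0.02402549, -0.05716912]), 'finger_gap': 0.08538257011588686}
scene {'fx': 391.00580727854714, 'fy': 391.00580727854714, 'cx': 320.603866028879, 'cy': 195.71289514013532, 'R': array([[ 0.85993311,  0.51013563, -0.01663396],
       [ 0.31770062, -0.56048425, -0.76480306],
       [-0.39947637,  0.65239485, -0.64404937]]), 't': array([-0.45143497, -0.12342244,  1.16106812])}
top {'fx': 362.62972827016796, 'fy': 362.62972827016796, 'cx': 325.7397173662716, 'cy': 205.47605461148996, 'R': array([[-0.01799206, -0.99918789,  0.03605345],
       [-0.99495671,  0.01433373, -0.09927581],
       [ 0.09867841, -0.0376578 , -0.99440659]]), 't': array([-0.02449948,  0.55162008,  0.83020864])}
wrist {'fx': 335.31216631227625, 'fy': 335.31216631227625, 'cx': 317.41009476962137, 'cy': 199.9800704741243, 'tool_from_camera': array([[ 1.11313149e-03, -2.60984089e-01,  9.65342461e-01,
        -1.23164987e-01],
       [ 9.99999286e-01,  7.10374612e-04, -9.61041557e-04,
        -1.28309179e-04],
       [-4.34938221e-04,  9.65342841e-01,  2.60984693e-01,
        -6.55859790e-02],
       [ 0.00000000e+00,  0.00000000e+00,  0.00000000e+00,
         1.00000000e+00]])}
```

View pics/scene0.png

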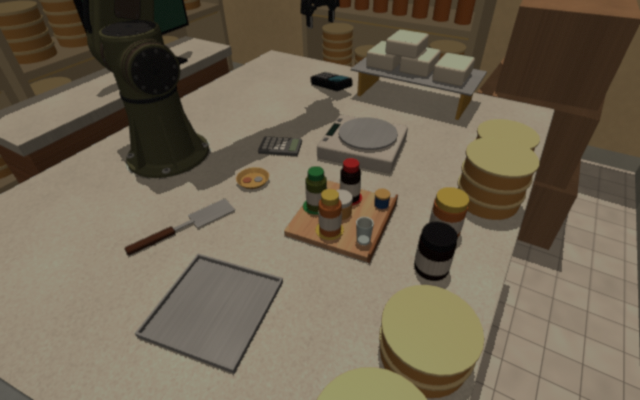

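View pics/top0.png

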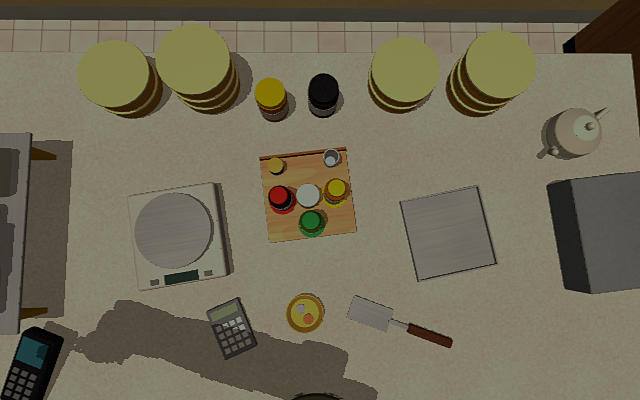

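View pics/wrist0.png

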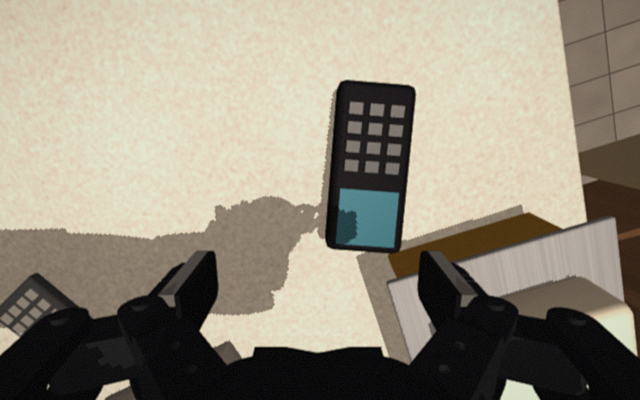

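The top view shows the caps at red (280,198), green (311,222) and yellow (336,190), and the jar lid at (308,195). The pan is at (173,230), the tray at (448,232) and the tea glass at (331,157). Next I measure.

```bash
cat > h.py <<'E'
from plant import *
import cv2, numpy as np
from scipy.spatial.transform import Rotation as Rn
def cam(n,s=None):
    c=get_calibration(n)
    K=(c["fx"],c["fy"],c["cx"],c["cy"])
    if n=="wrist":
        q=s["orientation"];T=np.eye(4);T[:3,:3]=Rn.from_quat(np.roll(q,-1)).as_matrix();T[:3,3]=s["tcp_pos"]
        T=T@np.array(c["tool_from_camera"]);return K,T[:3,:3],T[:3,3]
    R=np.array(c["R"]);t=np.array(c["t"]);return K,R.T,-R.T@t
def ray(C,u,v):
    K,R,o=C;return o,R@np.array([(u-K[2])/K[0],(v-K[3])/K[1],1])
def plane(C,u,v,z):
    o,d=ray(C,u,v);return o+d*(z-o[2])/d[2]
def pts(C,d):
    K,R,o=C;v,u=np.mgrid[:d.shape[0],:d.shape[1]]
    P=np.stack([(u-K[2])/K[0]*d,(v-K[3])/K[1]*d,d],-1);return P@R.T+o
def tri(rays):
    A=np.zeros((3,3));b=np.zeros(3)
    for o,d in rays:
        d=d/np.linalg.norm(d);M=np.eye(3)-np.outer(d,d);A+=M;b+=M@o
    X=np.linalg.solve(A,b);return X,[np.linalg.norm(np.cross(X-o,d/np.linalg.norm(d))) for o,d in rays]
def masks(p):
    h=cv2.cvtColor(p,cv2.COLOR_BGR2HSV);H,S,V=h[...,0],h[...,1],h[...,2]
    return dict(red=((H<6)|(H>174))&(S>190)&(V>70),yellow=(H>22)&(H<32)&(S>190)&(V>110),green=(H>45)&(H<80)&(S>120)&(V>50))
E
python3 - <<'E'
from h import *
T=cv2.imread("pics/top0.png");S=cv2.imread("pics/scene0.png");dt=np.load("pics/top0.npy");ds=np.load("pics/scene0.npy")
Ct,Cs=cam("top"),cam("scene")
Pt=pts(Ct,dt);Ps=pts(Cs,ds)
cv2.imwrite("pics/topz.png",cv2.resize(T[130:290,100:520],None,fx=1.9,fy=1.9,interpolation=cv2.INTER_CUBIC))
cv2.imwrite("pics/scz.png",cv2.resize(S[140:270,270:420],None,fx=4,fy=4,interpolation=cv2.INTER_CUBIC))
for nm,(u,v) in dict(pan=(173,230),tray=(448,232),jar=(308,195),red=(280,198),ye=(336,190),gr=(311,222),stand=(340,222),counter=(380,180)).items(): print(nm,Pt[v,u].round(4))
for k in ("red","yellow","green"):
  for nm,I,P,x0,x1,y0,y1 in (("top",T,Pt,255,360,150,245),("sc",S,Ps,290,400,150,250)):
    m=masks(I)[k].astype(np.uint8);mm=np.zeros_like(m);mm[y0:y1,x0:x1]=m[y0:y1,x0:x1]
    n,l,st,c=cv2.connectedComponentsWithStats(mm)
    for i in range(1,n):
      if st[i,4]>15: print(k,nm,c[i].round(1),st[i],np.median(P[l==i],0).round(4),np.percentile(P[l==i][:,2],[5,95]).round(3))
E
```

```text
pan [0.4981 0.3102 0.0576]
tray [ 0.4841 -0.3332  0.0015]
jar [0.5717 0.0077 0.0662]
red [0.559  0.066  0.1217]
ye [ 0.5745 -0.0522  0.1213]
gr [0.5076 0.0016 0.1212]
stand [ 0.5121 -0.0672  0.0169]
counter [ 0.6159 -0.1706 -0.0034]
red top [278.  194.9] [269 187  19  17 244] [0.5655 0.0701 0.1212] [0.119 0.123]
red top [286.3 205.7] [270 189  26  25 122] [0.5474 0.054  0.017 ] [0.014 0.02 ]
red sc [350.6 163.5] [344 159  14  10 111] [0.5679 0.0653 0.123 ] [0.121 0.125]
yellow top [336.1 187.4] [328 179  17  17 226] [ 0.5807 -0.0525  0.1211] [0.119 0.123]
yellow top [332.9 203.4] [322 196  24  12  81] [ 0.5557 -0.049   0.0172] [0.015 0.02 ]
green top [310.2 220.2] [302 212  18  18 250] [0.5117 0.0035 0.1209] [0.119 0.123]
green top [314.4 229.5] [299 213  26  24 118] [ 0.4913 -0.0107  0.0173] [0.015 0.02 ]
green sc [315.4 171.8] [309 168  14   9 105] [ 0.5145 -0.0012  0.1232] [0.121 0.125]
green sc [305.5 207. ] [304 203   5  10  22] [ 0.4921 -0.0161  0.0199] [0.018 0.025]
```

View pics/topz.png

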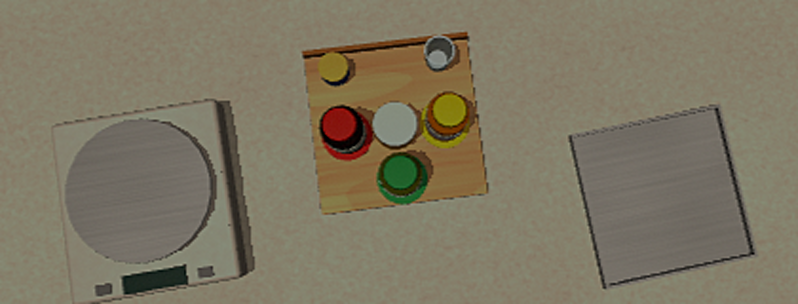

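View pics/scz.png

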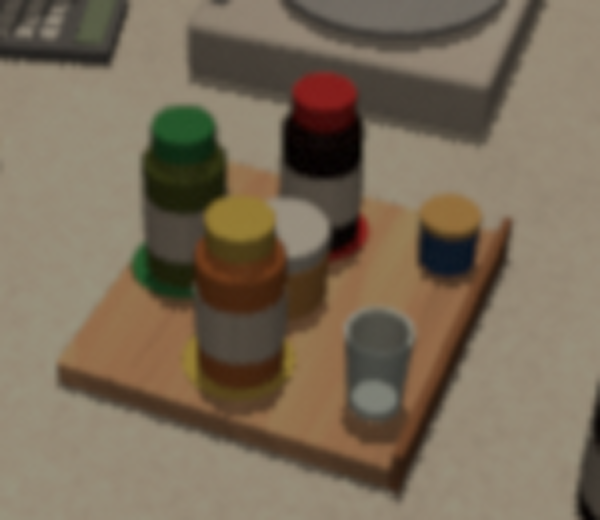

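```bash
python3 - <<'E'
from h import *
s=state();R=Rn.from_quat(np.roll(s["orientation"],-1)).as_matrix();print(R.round(3))
T=cv2.imread("pics/top0.png");dt=np.load("pics/top0.npy")
Ct,Cs=cam("top"),cam("scene")
Pt=pts(Ct,dt)
hsv=cv2.cvtColor(T,cv2.COLOR_BGR2HSV)
for p in ((173,230),(200,190),(448,232),(380,180),(308,195),(331,157),(145,280),(411,203),(490,210)): print(p,hsv[p[1],p[0]],Pt[p[1],p[0]].round(4))
# circle pan
g=cv2.cvtColor(T,cv2.COLOR_BGR2GRAY)
# pan mask by depth height
z=Pt[...,2]
m=((z>.051)&(z<.064)).astype(np.uint8);m[:, :125]=0;m[:,235:]=0;m[:170]=0;m[295:]=0
cs,_=cv2.findContours(m,cv2.RETR_EXTERNAL,cv2.CHAIN_APPROX_NONE);c=max(cs,key=cv2.contourArea)
e=cv2.fitEllipse(c);print("pan ell",e,plane(Ct,*e[0],.06))
# jar lid
m=((z>.058)&(z<.075)).astype(np.uint8);m[:, :285]=0;m[:,330:]=0;m[:175]=0;m[215:]=0
cs,_=cv2.findContours(m,cv2.RETR_EXTERNAL,cv2.CHAIN_APPROX_NONE);c=max(cs,key=cv2.contourArea)
e=cv2.fitEllipse(c);print("jar ell",e,plane(Ct,*e[0],.068))
# tray: rim via depth
m=((z>.004)&(z<.03)).astype(np.uint8)
m=((hsv[...,1]<40)).astype(np.uint8);m[:, :390]=0;m[:,510:]=0;m[:175]=0;m[290:]=0
cs,_=cv2.findContours(m,cv2.RETR_EXTERNAL,cv2.CHAIN_APPROX_NONE);c=max(cs,key=cv2.contourArea)
r=cv2.minAreaRect(c);print("tray",r,plane(Ct,*r[0],.010));B=cv2.boxPoints(r);print([plane(Ct,*b,.014).round(4) for b in B])
print("glass",plane(Ct,331,157,.073))
E
```

```text
[[-0.     0.317  0.948]
 [-0.001  0.948 -0.317]
 [-1.    -0.001  0.   ]]
(173, 230) [ 19  32 113] [0.4981 0.3102 0.0576]
(200, 190) [ 32  36 134] [0.5898 0.2568 0.0421]
(448, 232) [ 19  32 113] [ 0.4841 -0.3332  0.0015]
(380, 180) [ 18  61 134] [ 0.6159 -0.1706 -0.0034]
(308, 195) [ 44  24 140] [0.5717 0.0077 0.0662]
(331, 157) [ 60  11 144] [ 0.67   -0.0487  0.0189]
(145, 280) [ 26  42 133] [0.3878 0.3751 0.0425]
(411, 203) [ 16  29 113] [ 0.5565 -0.2437  0.0046]
(490, 210) [ 22  53 131] [ 0.537  -0.4434 -0.0026]
pan ell ((172.3699493408203, 230.19839477539062), (73.97249603271484, 77.28266906738281), 60.48050308227539) [0.49754432 0.31067322 0.06      ]
jar ell ((307.164306640625, 194.89013671875), (22.558441162109375, 22.78758430480957), 65.60490417480469) [0.57178883 0.009607   0.068     ]
tray ((449.4117431640625, 232.35293579101562), (84.38594818115234, 85.90447235107422), 77.47119140625) [ 0.48302632 -0.33338225  0.01      ]
[array([ 0.5622, -0.2104,  0.014 ]), array([ 0.6054, -0.42  ,  0.014 ]), array([ 0.4043, -0.4525,  0.014 ]), array([ 0.3647, -0.2467,  0.014 ])]
glass [ 0.65720964 -0.04568487  0.073     ]
```

```bash
cat > go.py <<'E'
import sys
from h import *
# go.py x y z yaw : total move left, tool axes, in full-scale units
def go(x,y,z,yaw):
    s=state();R=Rn.from_quat(np.roll(s["orientation"],-1)).as_matrix()
    d=R.T@(np.array([x,y,z])-s["tcp_pos"])
    w=np.deg2rad(yaw);Y=np.array([np.cos(w),np.sin(w),0]);X=np.array([0,0,-1.]);Rt=np.stack([X,Y,np.cross(X,Y)],1)
    r=Rn.from_matrix(R.T@Rt).as_rotvec()
    print("tcp",s["tcp_pos"].round(4),"yaw",np.degrees(np.arctan2(R[1,1],R[0,1])).round(1),"t",round(s["clock"],2),"gap",round(s["finger_gap"],4),"j6",s["joint_pos"][5].round(2))
    print("shift",(d/.15).round(3),"turn",(np.degrees(r)/60).round(3))
if __name__=="__main__": go(*map(float,sys.argv[1:5]))
E
python3 go.py .58 -.0525 .24 7
```

```text
tcp [0.1902 0.5686 0.2496] yaw 71.5 t 0.15 gap 0.0858 j6 1.57
shift [ 0.068 -3.103  3.778] turn [1.075e+00 1.000e-03 1.000e-03]
```

>>> arm_command --targets '[{"y": -0.1,"z": 0.12,"rx": 0.06},{"y": -0.22,"z": 0.25,"rx": 0.16},{"y": -0.34,"z": 0.38,"rx": 0.27},{"y": -0.46,"z": 0.5,"rx": 0.38},{"y": -0.57,"z": 0.63,"rx": 0.49},{"y": -0.68,"z": 0.76,"rx": 0.6},{"y": -0.78,"z": 0.88,"rx": 0.7},{"y": -0.85,"z": 1.0,"rx": 0.8}]' --fingers 0.6 --grip_force 40

```text
invalid input at $.targets[0]: expected keys x, y, z, rx, ry, rz
```

```bash
python3 go.py .58 -.0525 .24 7
```

```text
tcp [0.1902 0.5686 0.2496] yaw 71.5 t 0.15 gap 0.0858 j6 1.57
shift [ 0.068 -3.103  3.778] turn [1.075e+00 1.000e-03 1.000e-03]
```

>>> arm_command --targets '[{"x": 0,"y": -0.1,"z": 0.12,"rx": 0.06,"ry": 0,"rz": 0},{"x": 0,"y": -0.22,"z": 0.25,"rx": 0.16,"ry": 0,"rz": 0},{"x": 0,"y": -0.34,"z": 0.38,"rx": 0.27,"ry": 0,"rz": 0},{"x": 0,"y": -0.46,"z": 0.5,"rx": 0.38,"ry": 0,"rz": 0},{"x": 0,"y": -0.57,"z": 0.63,"rx": 0.49,"ry": 0,"rz": 0},{"x": 0,"y": -0.68,"z": 0.76,"rx": 0.6,"ry": 0,"rz": 0},{"x": 0,"y": -0.78,"z": 0.88,"rx": 0.7,"ry": 0,"rz": 0},{"x": 0,"y": -0.85,"z": 1.0,"rx": 0.8,"ry": 0,"rz": 0}]' --fingers 0.6 --grip_force 40

```text
clock: 0.82
tcp_pos: [0.2923, 0.3988, 0.2502]
orientation: [0.59, 0.389, 0.59, -0.39]
force: [-0.1, -0.0, 0.1]
finger_gap: 0.0685
```

```bash
python3 go.py .58 -.0525 .24 7
```

```text
tcp [0.2923 0.3988 0.2502] yaw 23.2 t 0.82 gap 0.0685 j6 2.1
shift [0.069 0.578 3.521] turn [0.27  0.001 0.001]
```

>>> arm_command --targets '[{"x": 0,"y": 0.02,"z": 0.12,"rx": 0.03,"ry": 0,"rz": 0},{"x": 0,"y": 0.05,"z": 0.25,"rx": 0.07,"ry": 0,"rz": 0},{"x": 0,"y": 0.08,"z": 0.38,"rx": 0.11,"ry": 0,"rz": 0},{"x": 0,"y": 0.11,"z": 0.5,"rx": 0.15,"ry": 0,"rz": 0},{"x": 0,"y": 0.14,"z": 0.63,"rx": 0.19,"ry": 0,"rz": 0},{"x": 0,"y": 0.17,"z": 0.76,"rx": 0.23,"ry": 0,"rz": 0},{"x": 0,"y": 0.19,"z": 0.88,"rx": 0.26,"ry": 0,"rz": 0},{"x": 0,"y": 0.2,"z": 1.0,"rx": 0.27,"ry": 0,"rz": 0}]'

```text
clock: 1.48
tcp_pos: [0.38, 0.274, 0.2501]
orientation: [0.53, 0.467, 0.53, -0.468]
force: [-0.6, 0.4, -0.8]
finger_gap: 0.0681
```

```bash
python3 go.py .56 .02 .26 7
```

```text
tcp [0.38   0.274  0.2501] yaw 7.2 t 1.48 gap 0.0681 j6 2.07
shift [-0.066  0.978  1.831] turn [0.004 0.    0.   ]
```

>>> arm_command --targets '[{"x": -0.01,"y": 0.12,"z": 0.12,"rx": 0,"ry": 0,"rz": 0},{"x": -0.02,"y": 0.25,"z": 0.25,"rx": 0,"ry": 0,"rz": 0},{"x": -0.03,"y": 0.38,"z": 0.38,"rx": 0,"ry": 0,"rz": 0},{"x": -0.04,"y": 0.5,"z": 0.5,"rx": 0,"ry": 0,"rz": 0},{"x": -0.05,"y": 0.63,"z": 0.63,"rx": 0,"ry": 0,"rz": 0},{"x": -0.06,"y": 0.76,"z": 0.76,"rx": 0,"ry": 0,"rz": 0},{"x": -0.07,"y": 0.88,"z": 0.88,"rx": 0,"ry": 0,"rz": 0},{"x": -0.07,"y": 0.98,"z": 1.0,"rx": 0,"ry": 0,"rz": 0}]'

```text
clock: 2.15
tcp_pos: [0.5456, 0.1438, 0.2607]
orientation: [0.531, 0.467, 0.531, -0.467]
force: [-0.1, -0.8, 0.1]
finger_gap: 0.0683
```

```bash
python3 go.py .58 -.0525 .26 7; python3 - <<'E'
from h import *
import pickle
s=state();p,d=capture("wrist");cv2.imwrite("pics/w1.png",p);pickle.dump((s,d),open("pics/w1.pkl","wb"))
E
```

```text
tcp [0.5456 0.1438 0.2607] yaw 7.3 t 2.15 gap 0.0683 j6 1.7
shift [0.005 0.062 1.327] turn [ 0.005 -0.    -0.   ]
```

View pics/w1.png

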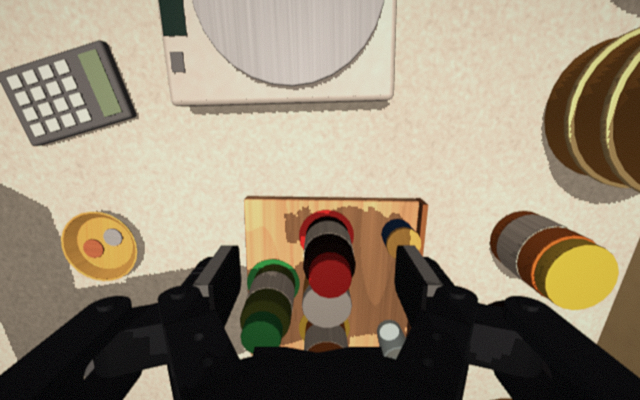

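>>> arm_command --targets '[{"x": 0,"y": 0,"z": 0.12,"rx": 0,"ry": 0,"rz": 0},{"x": 0,"y": 0.01,"z": 0.25,"rx": 0,"ry": 0,"rz": 0},{"x": 0,"y": 0.02,"z": 0.38,"rx": 0,"ry": 0,"rz": 0},{"x": 0,"y": 0.03,"z": 0.5,"rx": 0,"ry": 0,"rz": 0},{"x": 0,"y": 0.04,"z": 0.63,"rx": 0,"ry": 0,"rz": 0},{"x": 0,"y": 0.05,"z": 0.76,"rx": 0,"ry": 0,"rz": 0},{"x": 0,"y": 0.06,"z": 0.88,"rx": 0,"ry": 0,"rz": 0},{"x": 0,"y": 0.06,"z": 1.0,"rx": 0,"ry": 0,"rz": 0}]'

```text
clock: 2.87
tcp_pos: [0.5723, -0.0036, 0.2605]
orientation: [0.531, 0.467, 0.531, -0.467]
force: [-0.1, 0.1, -0.4]
finger_gap: 0.0685
```

```bash
python3 - <<'E'
from h import *
import pickle
s=state();p,d=capture("wrist");cv2.imwrite("pics/w2.png",p);pickle.dump((s,d),open("pics/w2.pkl","wb"))
E
python3 go.py .58 -.0525 .26 7; 
```

```text
tcp [ 0.5726 -0.0065  0.2604] yaw 7.2 t 2.92 gap 0.0684 j6 1.44
shift [0.004 0.011 0.31 ] turn [0.003 0.002 0.001]
```

View pics/w2.png

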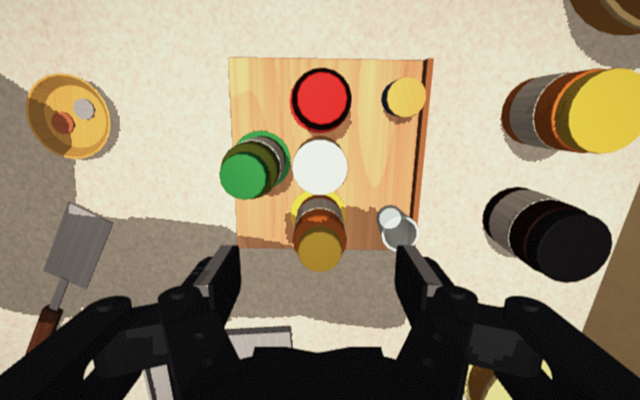

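The wrist view shows the red cap at (321,99), green at (247,174), the jar lid at (320,165) and yellow at (320,248). The tea glass foot is at about (398,228). I triangulate these against the top view.

```bash
python3 - <<'E'
from h import *
import pickle
Ct=cam("top");T=cv2.imread("pics/top0.png");W=cv2.imread("pics/w2.png");s,d=pickle.load(open("pics/w2.pkl","rb"));Cw=cam("wrist",s)
P=pts(Cw,d)
hs=cv2.cvtColor(W,cv2.COLOR_BGR2HSV)
for n,(u,v) in dict(red=(321,99),green=(240,178),yellow=(320,255),jar=(320,165)).items(): print(n,hs[v,u],P[v,u].round(4),s["tcp_pos"])
def comp(m,u,v):
    n,l,st,c=cv2.connectedComponentsWithStats(m.astype(np.uint8));i=l[v,u]
    cs,_=cv2.findContours((l==i).astype(np.uint8),cv2.RETR_EXTERNAL,cv2.CHAIN_APPROX_NONE);h=cv2.convexHull(cs[0]);return cv2.fitEllipse(max(cs,key=cv2.contourArea)),h,st[i]
tp=dict(red=(278,194.9),yellow=(336.1,187.4),green=(310.2,220.2),jar=(307.16,194.9))
z=P[...,2]
zr={"red":(.119,.14),"green":(.119,.14),"yellow":(.119,.14),"jar":(.062,.08)}
for n,(u,v) in dict(red=(321,99),green=(240,178),yellow=(320,255),jar=(320,165)).items():
    a,b=zr[n];zz=z[v,u];m=abs(z-zz)<.006
    e,h,st=comp(m,u,v);X,er=tri([ray(Ct,*tp[n]),ray(Cw,*e[0])])
    print(n,np.round(e[0],1),np.round(e[1],1),"tri",X.round(4),np.round(er,4),"wrist plane",plane(Cw,*e[0],.068 if n=="jar" else .123).round(4))
print("glass foot",plane(Cw,398,229,.018))
E
```

```text
red [  1 196 230] [0.5657 0.069  0.1226] [ 0.57227178 -0.00362688  0.26045402]
green [ 63 152 159] [0.5099 0.0014 0.1231] [ 0.57227178 -0.00362688  0.26045402]
yellow [ 21 182 168] [ 0.5813 -0.0562  0.1225] [ 0.57227178 -0.00362688  0.26045402]
jar [ 43  10 239] [0.5729 0.0109 0.0677] [ 0.57227178 -0.00362688  0.26045402]
red [321.7  97.3] [48.9 51.2] tri [0.5661 0.0704 0.1184] [0. 0.] wrist plane [0.5661 0.0702 0.123 ]
green [242.9 175.4] [45.2 47.2] tri [0.5115 0.0032 0.1202] [0.0001 0.0001] wrist plane [0.5121 0.0038 0.123 ]
yellow [319.5 249.8] [42.  43.5] tri [ 0.5804 -0.0527  0.1199] [0.0001 0.0001] wrist plane [ 0.5802 -0.0514  0.123 ]
jar [319.7 166.2] [54.6 55. ] tri [0.5725 0.0095 0.065 ] [0.0004 0.0004] wrist plane [0.5727 0.0098 0.068 ]
glass foot [ 0.67336283 -0.05952139  0.018     ]
```

```bash
python3 go.py .5803 -.0522 .085 7
```

```text
tcp [ 0.5726 -0.0065  0.2604] yaw 7.2 t 2.92 gap 0.0684 j6 1.44
shift [1.17  0.014 0.306] turn [0.003 0.002 0.001]
```

>>> arm_command --targets '[{"x": 0,"y": 0.01,"z": 0.12,"rx": 0,"ry": 0,"rz": 0},{"x": 0,"y": 0.014,"z": 0.24,"rx": 0,"ry": 0,"rz": 0},{"x": 0.1,"y": 0.014,"z": 0.306,"rx": 0,"ry": 0,"rz": 0},{"x": 0.22,"y": 0.014,"z": 0.306,"rx": 0,"ry": 0,"rz": 0},{"x": 0.34,"y": 0.014,"z": 0.306,"rx": 0,"ry": 0,"rz": 0},{"x": 0.46,"y": 0.014,"z": 0.306,"rx": 0,"ry": 0,"rz": 0},{"x": 0.56,"y": 0.014,"z": 0.306,"rx": 0,"ry": 0,"rz": 0},{"x": 0.6,"y": 0.014,"z": 0.306,"rx": 0,"ry": 0,"rz": 0}]'

```text
clock: 3.58
tcp_pos: [0.5786, -0.0477, 0.1682]
orientation: [0.53, 0.466, 0.532, -0.468]
force: [-0.2, 0.2, -0.0]
finger_gap: 0.068
```

```bash
python3 go.py .5803 -.0522 .085 7
```

```text
tcp [ 0.5786 -0.0477  0.1682] yaw 7.3 t 3.58 gap 0.068 j6 1.36
shift [0.555 0.01  0.032] turn [ 0.005 -0.001  0.004]
```

>>> arm_command --targets '[{"x": 0.08,"y": 0.005,"z": 0.01,"rx": 0,"ry": 0,"rz": 0},{"x": 0.16,"y": 0.005,"z": 0.01,"rx": 0,"ry": 0,"rz": 0},{"x": 0.24,"y": 0.005,"z": 0.01,"rx": 0,"ry": 0,"rz": 0},{"x": 0.32,"y": 0.005,"z": 0.01,"rx": 0,"ry": 0,"rz": 0},{"x": 0.4,"y": 0.005,"z": 0.01,"rx": 0,"ry": 0,"rz": 0},{"x": 0.48,"y": 0.005,"z": 0.01,"rx": 0,"ry": 0,"rz": 0},{"x": 0.54,"y": 0.005,"z": 0.01,"rx": 0,"ry": 0,"rz": 0},{"x": 0.54,"y": 0.005,"z": 0.01,"rx": 0,"ry": 0,"rz": 0}]'

```text
clock: 4.25
tcp_pos: [0.5802, -0.0493, 0.0881]
orientation: [0.53, 0.467, 0.532, -0.468]
force: [-1.1, 0.3, -0.1]
finger_gap: 0.0681
```

```bash
python3 go.py .5803 -.0522 .085 7
```

```text
tcp [ 0.5802 -0.0493  0.0881] yaw 7.3 t 4.25 gap 0.0681 j6 1.36
shift [ 0.02  -0.001  0.019] turn [ 0.005 -0.     0.002]
```

>>> arm_command --targets '[{"x": 0.02,"y": 0,"z": 0.018,"rx": 0,"ry": 0,"rz": 0},{"x": 0.02,"y": 0,"z": 0.018,"rx": 0,"ry": 0,"rz": 0},{"x": 0.02,"y": 0,"z": 0.018,"rx": 0,"ry": 0,"rz": 0},{"x": 0.02,"y": 0,"z": 0.018,"rx": 0,"ry": 0,"rz": 0},{"x": 0.02,"y": 0,"z": 0.018,"rx": 0,"ry": 0,"rz": 0},{"x": 0.02,"y": 0,"z": 0.018,"rx": 0,"ry": 0,"rz": 0},{"x": 0.02,"y": 0,"z": 0.018,"rx": 0,"ry": 0,"rz": 0},{"x": 0.02,"y": 0,"z": 0.018,"rx": 0,"ry": 0,"rz": 0}]' --fingers -0.2 --grip_force 40

```text
clock: 4.92
tcp_pos: [0.5818, -0.0522, 0.0871]
orientation: [0.531, 0.467, 0.531, -0.467]
force: [-0.4, -0.5, -0.3]
finger_gap: 0.0488
```

```bash
python3 go.py .5803 -.0522 .085 7; python3 - <<'E'
from h import *
import pickle
s=state();p,d=capture("wrist");cv2.imwrite("pics/w3.png",p)
E
```

```text
tcp [ 0.5818 -0.0522  0.0871] yaw 7.3 t 4.92 gap 0.0488 j6 1.35
shift [ 0.014 -0.01  -0.001] turn [ 0.005  0.    -0.001]
```

View pics/w3.png

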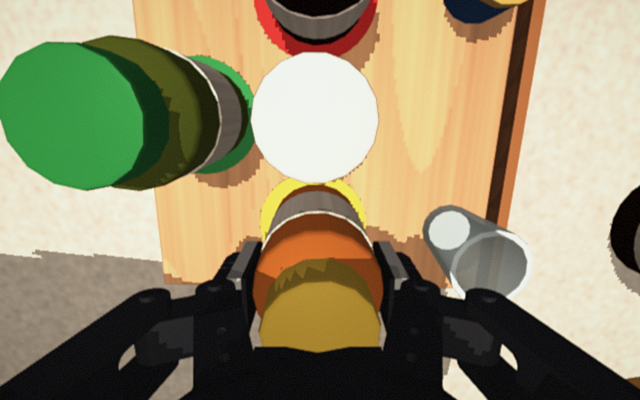

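>>> arm_command --targets '[{"x": -0.06,"y": 0,"z": 0,"rx": 0,"ry": 0,"rz": 0},{"x": -0.16,"y": 0,"z": 0,"rx": 0,"ry": 0,"rz": 0},{"x": -0.28,"y": 0,"z": 0,"rx": 0,"ry": 0,"rz": 0},{"x": -0.4,"y": 0,"z": 0,"rx": 0,"ry": 0,"rz": 0},{"x": -0.52,"y": 0,"z": 0,"rx": 0,"ry": 0,"rz": 0},{"x": -0.64,"y": 0,"z": 0,"rx": 0,"ry": 0,"rz": 0},{"x": -0.74,"y": 0,"z": 0,"rx": 0,"ry": 0,"rz": 0},{"x": -0.8,"y": 0,"z": 0,"rx": 0,"ry": 0,"rz": 0}]'

```text
clock: 5.63
tcp_pos: [0.5821, -0.0521, 0.2092]
orientation: [0.531, 0.468, 0.53, -0.467]
force: [0.1, 0.1, -1.9]
finger_gap: 0.0487
```

```bash
python3 go.py .521 -.3835 .2 7
```

```text
tcp [ 0.5821 -0.0521  0.2092] yaw 7.3 t 5.63 gap 0.0487 j6 1.35
shift [ 0.061 -0.686  2.139] turn [ 0.005  0.    -0.002]
```

>>> arm_command --targets '[{"x": 0,"y": -0.03,"z": 0.08,"rx": 0,"ry": 0,"rz": 0},{"x": 0,"y": -0.07,"z": 0.2,"rx": 0,"ry": 0,"rz": 0},{"x": 0,"y": -0.11,"z": 0.34,"rx": 0,"ry": 0,"rz": 0},{"x": 0,"y": -0.15,"z": 0.48,"rx": 0,"ry": 0,"rz": 0},{"x": 0,"y": -0.2,"z": 0.62,"rx": 0,"ry": 0,"rz": 0},{"x": 0,"y": -0.24,"z": 0.75,"rx": 0,"ry": 0,"rz": 0},{"x": 0,"y": -0.29,"z": 0.88,"rx": 0,"ry": 0,"rz": 0},{"x": 0,"y": -0.33,"z": 1.0,"rx": 0,"ry": 0,"rz": 0}]'

```text
clock: 6.3
tcp_pos: [0.5501, -0.2088, 0.2058]
orientation: [0.53, 0.467, 0.531, -0.468]
force: [0.0, 0.3, -2.6]
finger_gap: 0.049
```

>>> arm_command --targets '[{"x": 0,"y": -0.04,"z": 0.14,"rx": 0,"ry": 0,"rz": 0},{"x": 0,"y": -0.09,"z": 0.28,"rx": 0,"ry": 0,"rz": 0},{"x": 0,"y": -0.13,"z": 0.42,"rx": 0,"ry": 0,"rz": 0},{"x": 0,"y": -0.18,"z": 0.56,"rx": 0,"ry": 0,"rz": 0},{"x": 0,"y": -0.22,"z": 0.7,"rx": 0,"ry": 0,"rz": 0},{"x": 0,"y": -0.27,"z": 0.83,"rx": 0,"ry": 0,"rz": 0},{"x": 0,"y": -0.31,"z": 0.94,"rx": 0,"ry": 0,"rz": 0},{"x": 0,"y": -0.33,"z": 1.0,"rx": 0,"ry": 0,"rz": 0}]'

```text
clock: 6.97
tcp_pos: [0.5198, -0.3645, 0.2056]
orientation: [0.53, 0.467, 0.531, -0.468]
force: [-0.2, -0.3, -2.5]
finger_gap: 0.0489
```

```bash
python3 go.py .521 -.3835 .075 7
```

```text
tcp [ 0.5198 -0.3645  0.2056] yaw 7.2 t 6.97 gap 0.0489 j6 0.83
shift [ 0.871 -0.006  0.127] turn [ 0.003 -0.     0.002]
```

>>> arm_command --targets '[{"x": 0.05,"y": 0,"z": 0.06,"rx": 0,"ry": 0,"rz": 0},{"x": 0.16,"y": 0,"z": 0.12,"rx": 0,"ry": 0,"rz": 0},{"x": 0.28,"y": 0,"z": 0.12,"rx": 0,"ry": 0,"rz": 0},{"x": 0.4,"y": 0,"z": 0.12,"rx": 0,"ry": 0,"rz": 0},{"x": 0.52,"y": 0,"z": 0.12,"rx": 0,"ry": 0,"rz": 0},{"x": 0.64,"y": 0,"z": 0.12,"rx": 0,"ry": 0,"rz": 0},{"x": 0.72,"y": 0,"z": 0.12,"rx": 0,"ry": 0,"rz": 0},{"x": 0.76,"y": 0,"z": 0.12,"rx": 0,"ry": 0,"rz": 0}]'

```text
clock: 7.63
tcp_pos: [0.5226, -0.3788, 0.0899]
orientation: [0.53, 0.467, 0.532, -0.467]
force: [-0.2, 0.7, -2.8]
finger_gap: 0.0492
```

```bash
python3 go.py .521 -.3835 .074 7
```

```text
tcp [ 0.5226 -0.3788  0.0899] yaw 7.3 t 7.63 gap 0.0492 j6 0.82
shift [ 0.106 -0.014  0.03 ] turn [ 0.006 -0.003  0.003]
```

>>> arm_command --targets '[{"x": 0.03,"y": 0,"z": 0,"rx": 0,"ry": 0,"rz": 0},{"x": 0.06,"y": 0,"z": 0,"rx": 0,"ry": 0,"rz": 0},{"x": 0.08,"y": 0,"z": 0,"rx": 0,"ry": 0,"rz": 0},{"x": 0.1,"y": 0,"z": 0,"rx": 0,"ry": 0,"rz": 0},{"x": 0.105,"y": 0,"z": 0,"rx": 0,"ry": 0,"rz": 0},{"x": 0.11,"y": 0,"z": 0,"rx": 0,"ry": 0,"rz": 0},{"x": 0.11,"y": 0,"z": 0,"rx": 0,"ry": 0,"rz": 0},{"x": 0.11,"y": 0,"z": 0,"rx": 0,"ry": 0,"rz": 0}]'

```text
clock: 8.3
tcp_pos: [0.524, -0.3803, 0.0767]
orientation: [0.531, 0.467, 0.531, -0.467]
force: [-0.1, -0.0, -2.2]
finger_gap: 0.0489
```

>>> arm_command --targets '[{"x": 0.005,"y": 0,"z": 0,"rx": 0,"ry": 0,"rz": 0},{"x": 0.01,"y": 0,"z": 0,"rx": 0,"ry": 0,"rz": 0},{"x": 0.015,"y": 0,"z": 0,"rx": 0,"ry": 0,"rz": 0},{"x": 0.018,"y": 0,"z": 0,"rx": 0,"ry": 0,"rz": 0},{"x": 0.018,"y": 0,"z": 0,"rx": 0,"ry": 0,"rz": 0},{"x": 0.018,"y": 0,"z": 0,"rx": 0,"ry": 0,"rz": 0},{"x": 0.018,"y": 0,"z": 0,"rx": 0,"ry": 0,"rz": 0},{"x": 0.018,"y": 0,"z": 0,"rx": 0,"ry": 0,"rz": 0}]'

```text
clock: 8.97
tcp_pos: [0.5238, -0.3802, 0.0736]
orientation: [0.531, 0.467, 0.531, -0.467]
force: [-0.4, -0.4, -2.3]
finger_gap: 0.0485
```

>>> arm_command --targets '[{"x": 0.006,"y": 0,"z": 0,"rx": 0,"ry": 0,"rz": 0},{"x": 0.006,"y": 0,"z": 0,"rx": 0,"ry": 0,"rz": 0},{"x": 0.006,"y": 0,"z": 0,"rx": 0,"ry": 0,"rz": 0},{"x": 0.006,"y": 0,"z": 0,"rx": 0,"ry": 0,"rz": 0},{"x": 0.006,"y": 0,"z": 0,"rx": 0,"ry": 0,"rz": 0},{"x": 0.006,"y": 0,"z": 0,"rx": 0,"ry": 0,"rz": 0},{"x": 0.006,"y": 0,"z": 0,"rx": 0,"ry": 0,"rz": 0},{"x": 0.006,"y": 0,"z": 0,"rx": 0,"ry": 0,"rz": 0}]' --fingers 0.6

```text
clock: 9.63
tcp_pos: [0.5238, -0.3802, 0.0727]
orientation: [0.531, 0.467, 0.531, -0.467]
force: [0.5, -0.4, 0.2]
finger_gap: 0.0685
```

>>> arm_command --targets '[{"x": -0.06,"y": 0,"z": 0,"rx": 0,"ry": 0,"rz": 0},{"x": -0.16,"y": 0,"z": 0,"rx": 0,"ry": 0,"rz": 0},{"x": -0.3,"y": 0,"z": 0,"rx": 0,"ry": 0,"rz": 0},{"x": -0.45,"y": 0,"z": 0,"rx": 0,"ry": 0,"rz": 0},{"x": -0.6,"y": 0,"z": 0,"rx": 0,"ry": 0,"rz": 0},{"x": -0.75,"y": 0,"z": -0.05,"rx": 0,"ry": 0,"rz": 0},{"x": -0.88,"y": 0,"z": -0.15,"rx": 0,"ry": 0,"rz": 0},{"x": -1.0,"y": 0.04,"z": -0.25,"rx": 0,"ry": 0,"rz": 0}]'

```text
clock: 10.3
tcp_pos: [0.5244, -0.3424, 0.2249]
orientation: [0.531, 0.467, 0.53, -0.468]
force: [0.5, 0.0, -0.6]
finger_gap: 0.0684
```

```bash
python3 - <<'E'
from h import *
p,d=capture("top");cv2.imwrite("pics/t2.png",p[130:300,240:520])
E
python3 go.py .566 .0702 .24 7
```

```text
tcp [ 0.5269 -0.3402  0.2289] yaw 7.4 t 10.35 gap 0.0676 j6 0.87
shift [-0.076  0.61  -2.68 ] turn [ 0.006  0.002 -0.005]
```

View pics/t2.png

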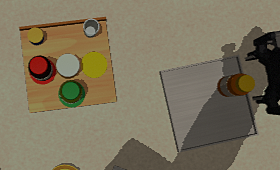

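>>> arm_command --targets '[{"x": 0,"y": 0.02,"z": -0.12,"rx": 0,"ry": 0,"rz": 0},{"x": 0,"y": 0.05,"z": -0.24,"rx": 0,"ry": 0,"rz": 0},{"x": 0,"y": 0.08,"z": -0.37,"rx": 0,"ry": 0,"rz": 0},{"x": 0,"y": 0.11,"z": -0.5,"rx": 0,"ry": 0,"rz": 0},{"x": 0,"y": 0.14,"z": -0.63,"rx": 0,"ry": 0,"rz": 0},{"x": 0,"y": 0.17,"z": -0.75,"rx": 0,"ry": 0,"rz": 0},{"x": 0,"y": 0.2,"z": -0.88,"rx": 0,"ry": 0,"rz": 0},{"x": -0.05,"y": 0.22,"z": -1.0,"rx": 0,"ry": 0,"rz": 0}]'

```text
clock: 11.02
tcp_pos: [0.538, -0.1879, 0.2296]
orientation: [0.53, 0.467, 0.531, -0.467]
force: [0.2, -0.2, -0.3]
finger_gap: 0.068
```

>>> arm_command --targets '[{"x": 0,"y": 0.02,"z": -0.12,"rx": 0,"ry": 0,"rz": 0},{"x": 0,"y": 0.05,"z": -0.24,"rx": 0,"ry": 0,"rz": 0},{"x": 0,"y": 0.08,"z": -0.37,"rx": 0,"ry": 0,"rz": 0},{"x": 0,"y": 0.11,"z": -0.5,"rx": 0,"ry": 0,"rz": 0},{"x": 0,"y": 0.14,"z": -0.63,"rx": 0,"ry": 0,"rz": 0},{"x": 0,"y": 0.17,"z": -0.75,"rx": 0,"ry": 0,"rz": 0},{"x": 0,"y": 0.2,"z": -0.88,"rx": 0,"ry": 0,"rz": 0},{"x": 0,"y": 0.22,"z": -1.0,"rx": 0,"ry": 0,"rz": 0}]'

```text
clock: 11.68
tcp_pos: [0.5525, -0.0351, 0.2309]
orientation: [0.531, 0.467, 0.531, -0.467]
force: [1.3, 0.4, 0.6]
finger_gap: 0.0683
```

```bash
python3 go.py .566 .0702 .14 7
```

```text
tcp [ 0.5525 -0.0351  0.2309] yaw 7.3 t 11.68 gap 0.0683 j6 1.38
shift [ 0.606  0.178 -0.685] turn [ 0.005  0.    -0.001]
```

>>> arm_command --targets '[{"x": 0,"y": 0.03,"z": -0.13,"rx": 0,"ry": 0,"rz": 0},{"x": 0,"y": 0.07,"z": -0.27,"rx": 0,"ry": 0,"rz": 0},{"x": 0,"y": 0.11,"z": -0.41,"rx": 0,"ry": 0,"rz": 0},{"x": 0,"y": 0.15,"z": -0.54,"rx": 0,"ry": 0,"rz": 0},{"x": 0.1,"y": 0.17,"z": -0.64,"rx": 0,"ry": 0,"rz": 0},{"x": 0.22,"y": 0.17,"z": -0.67,"rx": 0,"ry": 0,"rz": 0},{"x": 0.34,"y": 0.17,"z": -0.67,"rx": 0,"ry": 0,"rz": 0},{"x": 0.4,"y": 0.17,"z": -0.67,"rx": 0,"ry": 0,"rz": 0}]'

```text
clock: 12.35
tcp_pos: [0.5638, 0.0672, 0.1687]
orientation: [0.531, 0.466, 0.532, -0.467]
force: [-0.7, 0.2, 0.3]
finger_gap: 0.0682
```

```bash
python3 go.py .566 .0702 .086 7
```

```text
tcp [0.5638 0.0672 0.1687] yaw 7.4 t 12.35 gap 0.0682 j6 1.56
shift [ 0.551  0.018 -0.018] turn [0.006 0.    0.002]
```

>>> arm_command --targets '[{"x": 0.08,"y": 0.01,"z": -0.012,"rx": 0,"ry": 0,"rz": 0},{"x": 0.18,"y": 0.01,"z": -0.012,"rx": 0,"ry": 0,"rz": 0},{"x": 0.28,"y": 0.01,"z": -0.012,"rx": 0,"ry": 0,"rz": 0},{"x": 0.38,"y": 0.01,"z": -0.012,"rx": 0,"ry": 0,"rz": 0},{"x": 0.48,"y": 0.01,"z": -0.012,"rx": 0,"ry": 0,"rz": 0},{"x": 0.54,"y": 0.01,"z": -0.012,"rx": 0,"ry": 0,"rz": 0},{"x": 0.56,"y": 0.01,"z": -0.012,"rx": 0,"ry": 0,"rz": 0},{"x": 0.56,"y": 0.01,"z": -0.012,"rx": 0,"ry": 0,"rz": 0}]'

```text
clock: 13.02
tcp_pos: [0.5658, 0.0685, 0.0858]
orientation: [0.531, 0.467, 0.531, -0.467]
force: [-0.7, 0.0, -0.4]
finger_gap: 0.0687
```

```bash
python3 go.py .566 .0702 .086 7
```

```text
tcp [0.5658 0.0685 0.0858] yaw 7.3 t 13.02 gap 0.0687 j6 1.56
shift [-0.001  0.003 -0.011] turn [ 0.005 -0.     0.001]
```

>>> arm_command --targets '[{"x": 0,"y": 0,"z": -0.01,"rx": 0,"ry": 0,"rz": 0},{"x": 0,"y": 0,"z": -0.01,"rx": 0,"ry": 0,"rz": 0},{"x": 0,"y": 0,"z": -0.01,"rx": 0,"ry": 0,"rz": 0},{"x": 0,"y": 0,"z": -0.01,"rx": 0,"ry": 0,"rz": 0},{"x": 0,"y": 0,"z": -0.01,"rx": 0,"ry": 0,"rz": 0},{"x": 0,"y": 0,"z": -0.01,"rx": 0,"ry": 0,"rz": 0},{"x": 0,"y": 0,"z": -0.01,"rx": 0,"ry": 0,"rz": 0},{"x": 0,"y": 0,"z": -0.01,"rx": 0,"ry": 0,"rz": 0}]' --fingers -0.2

```text
clock: 13.68
tcp_pos: [0.5665, 0.0703, 0.0874]
orientation: [0.531, 0.468, 0.531, -0.467]
force: [-2.3, 0.8, 6.5]
finger_gap: 0.0489
```

>>> arm_command --targets '[{"x": -0.06,"y": 0,"z": 0,"rx": 0,"ry": 0,"rz": 0},{"x": -0.18,"y": 0,"z": 0,"rx": 0,"ry": 0,"rz": 0},{"x": -0.32,"y": 0,"z": 0,"rx": 0,"ry": 0,"rz": 0},{"x": -0.47,"y": 0,"z": 0,"rx": 0,"ry": 0,"rz": 0},{"x": -0.62,"y": 0,"z": 0,"rx": 0,"ry": 0,"rz": 0},{"x": -0.77,"y": 0,"z": 0,"rx": 0,"ry": 0,"rz": 0},{"x": -0.9,"y": 0,"z": 0,"rx": 0,"ry": 0,"rz": 0},{"x": -1.0,"y": 0,"z": 0,"rx": 0,"ry": 0,"rz": 0}]'

```text
clock: 14.35
tcp_pos: [0.5661, 0.0702, 0.2384]
orientation: [0.531, 0.468, 0.53, -0.467]
force: [0.0, -0.4, -4.1]
finger_gap: 0.0484
```

```bash
python3 go.py .5055 -.2745 .235 7
```

```text
tcp [0.5661 0.0702 0.2384] yaw 7.3 t 14.35 gap 0.0484 j6 1.57
shift [ 0.022 -0.693  2.228] turn [ 0.005  0.    -0.002]
```

>>> arm_command --targets '[{"x": 0,"y": -0.03,"z": 0.08,"rx": 0,"ry": 0,"rz": 0},{"x": 0,"y": -0.06,"z": 0.2,"rx": 0,"ry": 0,"rz": 0},{"x": 0,"y": -0.1,"z": 0.34,"rx": 0,"ry": 0,"rz": 0},{"x": 0,"y": -0.14,"z": 0.48,"rx": 0,"ry": 0,"rz": 0},{"x": 0,"y": -0.19,"z": 0.62,"rx": 0,"ry": 0,"rz": 0},{"x": 0,"y": -0.23,"z": 0.75,"rx": 0,"ry": 0,"rz": 0},{"x": 0,"y": -0.27,"z": 0.88,"rx": 0,"ry": 0,"rz": 0},{"x": 0,"y": -0.31,"z": 1.0,"rx": 0,"ry": 0,"rz": 0}]'

```text
clock: 15.02
tcp_pos: [0.5375, -0.0863, 0.2353]
orientation: [0.53, 0.467, 0.531, -0.468]
force: [-0.5, 0.5, -2.5]
finger_gap: 0.0487
```

>>> arm_command --targets '[{"x": 0,"y": -0.04,"z": 0.14,"rx": 0,"ry": 0,"rz": 0},{"x": 0,"y": -0.09,"z": 0.28,"rx": 0,"ry": 0,"rz": 0},{"x": 0,"y": -0.13,"z": 0.42,"rx": 0,"ry": 0,"rz": 0},{"x": 0,"y": -0.18,"z": 0.56,"rx": 0,"ry": 0,"rz": 0},{"x": 0,"y": -0.22,"z": 0.7,"rx": 0,"ry": 0,"rz": 0},{"x": 0,"y": -0.27,"z": 0.83,"rx": 0,"ry": 0,"rz": 0},{"x": 0,"y": -0.31,"z": 0.94,"rx": 0,"ry": 0,"rz": 0},{"x": 0,"y": -0.33,"z": 1.0,"rx": 0,"ry": 0,"rz": 0}]'

```text
clock: 15.68
tcp_pos: [0.5072, -0.2417, 0.2353]
orientation: [0.53, 0.467, 0.531, -0.468]
force: [-0.7, -0.8, -2.3]
finger_gap: 0.0487
```

```bash
python3 go.py .5055 -.2745 .14 7
```

```text
tcp [ 0.5072 -0.2417  0.2353] yaw 7.2 t 15.68 gap 0.0487 j6 1.0
shift [ 0.635 -0.037  0.215] turn [0.003 0.    0.002]
```

>>> arm_command --targets '[{"x": 0,"y": -0.01,"z": 0.1,"rx": 0,"ry": 0,"rz": 0},{"x": 0.1,"y": -0.03,"z": 0.2,"rx": 0,"ry": 0,"rz": 0},{"x": 0.25,"y": -0.03,"z": 0.2,"rx": 0,"ry": 0,"rz": 0},{"x": 0.41,"y": -0.03,"z": 0.2,"rx": 0,"ry": 0,"rz": 0},{"x": 0.57,"y": -0.03,"z": 0.2,"rx": 0,"ry": 0,"rz": 0},{"x": 0.72,"y": -0.03,"z": 0.2,"rx": 0,"ry": 0,"rz": 0},{"x": 0.84,"y": -0.03,"z": 0.2,"rx": 0,"ry": 0,"rz": 0},{"x": 0.9,"y": -0.03,"z": 0.2,"rx": 0,"ry": 0,"rz": 0}]'

```text
clock: 16.35
tcp_pos: [0.5065, -0.2692, 0.0982]
orientation: [0.53, 0.467, 0.532, -0.467]
force: [-1.0, 0.8, -3.6]
finger_gap: 0.0486
```

```bash
python3 go.py .5055 -.2745 .073 7
```

```text
tcp [ 0.5065 -0.2692  0.0982] yaw 7.3 t 16.35 gap 0.0486 j6 0.95
shift [ 0.168 -0.011  0.035] turn [ 0.005 -0.002  0.003]
```

>>> arm_command --targets '[{"x": 0.05,"y": 0,"z": 0.01,"rx": 0,"ry": 0,"rz": 0},{"x": 0.09,"y": 0,"z": 0.01,"rx": 0,"ry": 0,"rz": 0},{"x": 0.125,"y": 0,"z": 0.01,"rx": 0,"ry": 0,"rz": 0},{"x": 0.15,"y": 0,"z": 0.01,"rx": 0,"ry": 0,"rz": 0},{"x": 0.165,"y": 0,"z": 0.01,"rx": 0,"ry": 0,"rz": 0},{"x": 0.175,"y": 0,"z": 0.01,"rx": 0,"ry": 0,"rz": 0},{"x": 0.18,"y": 0,"z": 0.01,"rx": 0,"ry": 0,"rz": 0},{"x": 0.18,"y": 0,"z": 0.01,"rx": 0,"ry": 0,"rz": 0}]'

```text
clock: 17.02
tcp_pos: [0.5085, -0.2715, 0.0744]
orientation: [0.531, 0.467, 0.531, -0.467]
force: [0.1, -0.5, -2.8]
finger_gap: 0.0492
```

>>> arm_command --targets '[{"x": 0.01,"y": 0,"z": 0,"rx": 0,"ry": 0,"rz": 0},{"x": 0.01,"y": 0,"z": 0,"rx": 0,"ry": 0,"rz": 0},{"x": 0.01,"y": 0,"z": 0,"rx": 0,"ry": 0,"rz": 0},{"x": 0.01,"y": 0,"z": 0,"rx": 0,"ry": 0,"rz": 0},{"x": 0.01,"y": 0,"z": 0,"rx": 0,"ry": 0,"rz": 0},{"x": 0.01,"y": 0,"z": 0,"rx": 0,"ry": 0,"rz": 0},{"x": 0.01,"y": 0,"z": 0,"rx": 0,"ry": 0,"rz": 0},{"x": 0.01,"y": 0,"z": 0,"rx": 0,"ry": 0,"rz": 0}]' --fingers 0.6

```text
clock: 17.68
tcp_pos: [0.5083, -0.2714, 0.0727]
orientation: [0.531, 0.467, 0.531, -0.467]
force: [0.1, -0.1, -0.3]
finger_gap: 0.0681
```

>>> arm_command --targets '[{"x": -0.06,"y": 0,"z": 0,"rx": 0,"ry": 0,"rz": 0},{"x": -0.16,"y": 0,"z": 0,"rx": 0,"ry": 0,"rz": 0},{"x": -0.3,"y": 0,"z": 0,"rx": 0,"ry": 0,"rz": 0},{"x": -0.45,"y": 0,"z": 0,"rx": 0,"ry": 0,"rz": 0},{"x": -0.6,"y": 0,"z": 0,"rx": 0,"ry": 0,"rz": 0},{"x": -0.75,"y": 0,"z": -0.05,"rx": -0.1,"ry": 0,"rz": 0},{"x": -0.88,"y": 0,"z": -0.15,"rx": -0.2,"ry": 0,"rz": 0},{"x": -1.0,"y": 0.02,"z": -0.25,"rx": -0.3,"ry": 0,"rz": 0}]'

```text
clock: 18.35
tcp_pos: [0.5063, -0.2339, 0.2249]
orientation: [0.599, 0.377, 0.598, -0.377]
force: [-0.6, -0.1, 0.2]
finger_gap: 0.0681
```

```bash
python3 go.py .5118 .0035 .23 97
```

```text
tcp [ 0.5063 -0.2339  0.2249] yaw 25.5 t 18.35 gap 0.0681 j6 0.69
shift [-0.035  0.715 -1.412] turn [-1.191e+00  1.000e-03 -0.000e+00]
```

>>> arm_command --targets '[{"x": 0,"y": 0.05,"z": -0.1,"rx": -0.1,"ry": 0,"rz": 0},{"x": 0,"y": 0.1,"z": -0.2,"rx": -0.2,"ry": 0,"rz": 0},{"x": 0,"y": 0.15,"z": -0.3,"rx": -0.3,"ry": 0,"rz": 0},{"x": 0,"y": 0.2,"z": -0.4,"rx": -0.4,"ry": 0,"rz": 0},{"x": 0,"y": 0.25,"z": -0.5,"rx": -0.5,"ry": 0,"rz": 0},{"x": 0,"y": 0.3,"z": -0.6,"rx": -0.6,"ry": 0,"rz": 0},{"x": 0,"y": 0.35,"z": -0.7,"rx": -0.7,"ry": 0,"rz": 0},{"x": 0,"y": 0.4,"z": -0.8,"rx": -0.8,"ry": 0,"rz": 0}]'

```text
clock: 19.02
tcp_pos: [0.5094, -0.0989, 0.2235]
orientation: [0.7, 0.101, 0.7, -0.101]
force: [-0.2, 0.5, -0.1]
finger_gap: 0.0683
```

```bash
python3 go.py .5118 .0035 .23 97
```

```text
tcp [ 0.5094 -0.0989  0.2235] yaw 73.6 t 19.02 gap 0.0683 j6 0.09
shift [-0.043  0.659 -0.178] turn [-0.39   0.001  0.   ]
```

>>> arm_command --targets '[{"x": 0,"y": 0.1,"z": -0.03,"rx": -0.1,"ry": 0,"rz": 0},{"x": 0,"y": 0.22,"z": -0.06,"rx": -0.2,"ry": 0,"rz": 0},{"x": 0,"y": 0.34,"z": -0.09,"rx": -0.3,"ry": 0,"rz": 0},{"x": 0,"y": 0.46,"z": -0.12,"rx": -0.39,"ry": 0,"rz": 0},{"x": 0,"y": 0.56,"z": -0.15,"rx": -0.39,"ry": 0,"rz": 0},{"x": 0,"y": 0.63,"z": -0.17,"rx": -0.39,"ry": 0,"rz": 0},{"x": 0,"y": 0.64,"z": -0.18,"rx": -0.39,"ry": 0,"rz": 0},{"x": 0,"y": 0.64,"z": -0.18,"rx": -0.39,"ry": 0,"rz": 0}]'

```text
clock: 19.68
tcp_pos: [0.5111, 0.0003, 0.223]
orientation: [0.706, -0.042, 0.706, 0.042]
force: [-0.0, 0.9, 0.4]
finger_gap: 0.0683
```

```bash
python3 - <<'E'
from h import *
import pickle
s=state();p,d=capture("wrist");cv2.imwrite("pics/w4.png",p);pickle.dump((s,d),open("pics/w4.pkl","wb"))
E
python3 go.py .5118 .0035 .086 97
```

```text
tcp [ 5.111e-01 -2.000e-04  2.230e-01] yaw 96.7 t 19.73 gap 0.0687 j6 -0.12
shift [0.913 0.025 0.007] turn [-0.005  0.     0.   ]
```

View pics/w4.png

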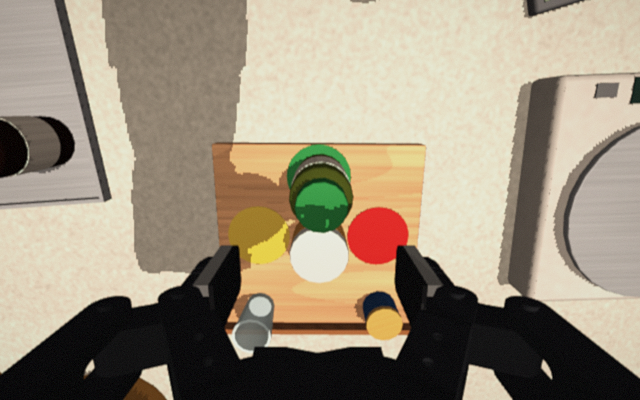

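```bash
cat > disc.py <<'E'
from h import *
import pickle
def disc(W,C,lohi,box,z=.018):
    h=cv2.cvtColor(W,cv2.COLOR_BGR2HSV);m=cv2.inRange(h,*map(np.array,lohi));M=np.zeros_like(m);x0,x1,y0,y1=box;M[y0:y1,x0:x1]=m[y0:y1,x0:x1]
    cs,_=cv2.findContours(M,cv2.RETR_EXTERNAL,cv2.CHAIN_APPROX_NONE);c=cv2.convexHull(max(cs,key=cv2.contourArea))
    P=np.array([plane(C,*q[0],z)[:2] for q in c])
    (x,y),r=cv2.minEnclosingCircle(P.astype(np.float32));A=np.c_[2*P,np.ones(len(P))];q=np.linalg.lstsq(A,(P**2).sum(1),rcond=None)[0]
    return np.round([x,y,r],4),np.round([q[0],q[1],np.sqrt(q[2]+q[0]**2+q[1]**2)],4)
E
python3 - <<'E'
from disc import *
s,d=pickle.load(open("pics/w4.pkl","rb"));W=cv2.imread("pics/w4.png");C=cam("wrist",s)
h=cv2.cvtColor(W,cv2.COLOR_BGR2HSV);print(h[235,378],h[225,250],h[250,270])
print("red",disc(W,C,((0,150,80),(6,255,255)),(335,420,195,275)))
print("yel",disc(W,C,((20,200,80),(32,255,255)),(215,300,195,275)))
P=pts(C,d);print(P[235,378],P[225,250],P[200,380],P[200,60],P[205,322])
E
```

```text
[  0 208 224] [ 21 191 155] [ 26 172 230]
red (array([0.5652, 0.0692, 0.0319]), array([0.5652, 0.069 , 0.0315]))Traceback (most recent call last):
  File "<stdin>", line 5, in <module>
  File "disc.py", line 5, in disc
    cs,_=cv2.findContours(M,cv2.RETR_EXTERNAL,cv2.CHAIN_APPROX_NONE);c=cv2.convexHull(max(cs,key=cv2.contourArea))
                                                                                      ~~~^^^^^^^^^^^^^^^^^^^^^^^^
ValueError: max() iterable argument is empty
```

>>> arm_command --targets '[{"x": 0.1,"y": 0.02,"z": 0.007,"rx": 0,"ry": 0,"rz": 0},{"x": 0.22,"y": 0.02,"z": 0.007,"rx": 0,"ry": 0,"rz": 0},{"x": 0.34,"y": 0.02,"z": 0.007,"rx": 0,"ry": 0,"rz": 0},{"x": 0.46,"y": 0.02,"z": 0.007,"rx": 0,"ry": 0,"rz": 0},{"x": 0.58,"y": 0.02,"z": 0.007,"rx": 0,"ry": 0,"rz": 0},{"x": 0.7,"y": 0.02,"z": 0.007,"rx": 0,"ry": 0,"rz": 0},{"x": 0.82,"y": 0.02,"z": 0.007,"rx": 0,"ry": 0,"rz": 0},{"x": 0.91,"y": 0.02,"z": 0.007,"rx": 0,"ry": 0,"rz": 0}]'

```text
clock: 20.4
tcp_pos: [0.5113, 0.0019, 0.0848]
orientation: [0.706, -0.041, 0.706, 0.041]
force: [0.1, -0.5, 1.0]
finger_gap: 0.0683
```

```bash
python3 go.py .5118 .0035 .086 97
```

```text
tcp [0.5113 0.0019 0.0848] yaw 96.6 t 20.4 gap 0.0683 j6 -0.11
shift [-0.008  0.01   0.004] turn [-0.007 -0.001  0.   ]
```

Disc red is measured at (.565,.069). Now I grip green and lift it.

>>> arm_command --targets '[{"x": 0,"y": 0.01,"z": 0,"rx": 0,"ry": 0,"rz": 0},{"x": 0,"y": 0.01,"z": 0,"rx": 0,"ry": 0,"rz": 0},{"x": 0,"y": 0.01,"z": 0,"rx": 0,"ry": 0,"rz": 0},{"x": 0,"y": 0.01,"z": 0,"rx": 0,"ry": 0,"rz": 0},{"x": 0,"y": 0.01,"z": 0,"rx": 0,"ry": 0,"rz": 0},{"x": 0,"y": 0.01,"z": 0,"rx": 0,"ry": 0,"rz": 0},{"x": 0,"y": 0.01,"z": 0,"rx": 0,"ry": 0,"rz": 0},{"x": 0,"y": 0.01,"z": 0,"rx": 0,"ry": 0,"rz": 0}]' --fingers -0.2

```text
clock: 21.07
tcp_pos: [0.5118, 0.0046, 0.0864]
orientation: [0.706, -0.041, 0.706, 0.041]
force: [0.0, 0.1, -2.8]
finger_gap: 0.0489
```

>>> arm_command --targets '[{"x": -0.06,"y": 0,"z": 0,"rx": 0,"ry": 0,"rz": 0},{"x": -0.18,"y": 0,"z": 0,"rx": 0,"ry": 0,"rz": 0},{"x": -0.32,"y": 0,"z": 0,"rx": 0,"ry": 0,"rz": 0},{"x": -0.47,"y": 0,"z": 0,"rx": 0,"ry": 0,"rz": 0},{"x": -0.62,"y": 0,"z": 0,"rx": 0,"ry": 0,"rz": 0},{"x": -0.77,"y": 0,"z": 0,"rx": 0,"ry": 0,"rz": 0},{"x": -0.9,"y": 0,"z": 0,"rx": 0,"ry": 0,"rz": 0},{"x": -1.0,"y": 0,"z": 0,"rx": 0,"ry": 0,"rz": 0}]'

```text
clock: 21.73
tcp_pos: [0.5122, 0.0046, 0.2389]
orientation: [0.707, -0.041, 0.705, 0.041]
force: [0.8, 0.4, -2.0]
finger_gap: 0.049
```

```bash
python3 go.py .434 -.340 .235 97; python3 - <<'E'
from disc import *
s,d=pickle.load(open("pics/w4.pkl","rb"));W=cv2.imread("pics/w4.png");C=cam("wrist",s)
print("yel",disc(W,C,((19,165,80),(32,255,255)),(215,300,195,275)))
P=pts(C,d);print(P[235,378],P[225,250],P[200,380])
E
```

```text
tcp [0.5122 0.0046 0.2389] yaw 96.7 t 21.73 gap 0.049 j6 -0.11
shift [ 0.025 -2.221 -0.786] turn [-0.005  0.002  0.   ]
yel (array([ 0.5791, -0.0542,  0.032 ]), array([ 0.579 , -0.0541,  0.0316]))
[0.56432036 0.06980369 0.01718472] [ 0.5685403  -0.06358868  0.01876324] [0.52656801 0.06550161 0.01750637]
```

>>> arm_command --targets '[{"x": 0,"y": -0.08,"z": -0.03,"rx": 0,"ry": 0,"rz": 0},{"x": 0,"y": -0.2,"z": -0.07,"rx": 0,"ry": 0,"rz": 0},{"x": 0,"y": -0.34,"z": -0.12,"rx": 0,"ry": 0,"rz": 0},{"x": 0,"y": -0.48,"z": -0.17,"rx": 0,"ry": 0,"rz": 0},{"x": 0,"y": -0.62,"z": -0.22,"rx": 0,"ry": 0,"rz": 0},{"x": 0,"y": -0.75,"z": -0.27,"rx": 0,"ry": 0,"rz": 0},{"x": 0,"y": -0.88,"z": -0.31,"rx": 0,"ry": 0,"rz": 0},{"x": 0,"y": -1.0,"z": -0.35,"rx": 0,"ry": 0,"rz": 0}]'

```text
clock: 22.4
tcp_pos: [0.4759, -0.1521, 0.2358]
orientation: [0.706, -0.041, 0.706, 0.041]
force: [0.8, 0.8, -3.3]
finger_gap: 0.0488
```

>>> arm_command --targets '[{"x": 0,"y": -0.14,"z": -0.05,"rx": 0,"ry": 0,"rz": 0},{"x": 0,"y": -0.28,"z": -0.1,"rx": 0,"ry": 0,"rz": 0},{"x": 0,"y": -0.42,"z": -0.15,"rx": 0,"ry": 0,"rz": 0},{"x": 0,"y": -0.56,"z": -0.2,"rx": 0,"ry": 0,"rz": 0},{"x": 0,"y": -0.7,"z": -0.25,"rx": 0,"ry": 0,"rz": 0},{"x": 0,"y": -0.83,"z": -0.3,"rx": 0,"ry": 0,"rz": 0},{"x": 0,"y": -0.94,"z": -0.34,"rx": 0,"ry": 0,"rz": 0},{"x": 0,"y": -1.0,"z": -0.36,"rx": 0,"ry": 0,"rz": 0}]'

```text
clock: 23.07
tcp_pos: [0.4395, -0.3078, 0.2357]
orientation: [0.705, -0.041, 0.706, 0.041]
force: [0.7, 0.7, -2.8]
finger_gap: 0.0487
```

```bash
python3 go.py .434 -.340 .1 97; python3 - <<'E'
from h import *
p,d=capture("top");cv2.imwrite("pics/t3.png",p[130:300,240:520])
E
```

```text
tcp [ 0.4395 -0.3078  0.2357] yaw 96.6 t 23.07 gap 0.0487 j6 -0.73
shift [ 0.905 -0.209 -0.06 ] turn [-0.007 -0.001  0.   ]
```

View pics/t3.png

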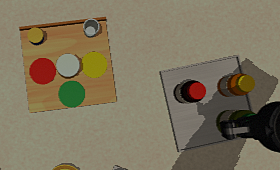

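>>> arm_command --targets '[{"x": 0,"y": -0.1,"z": -0.05,"rx": 0,"ry": 0,"rz": 0},{"x": 0.1,"y": -0.19,"z": -0.06,"rx": 0,"ry": 0,"rz": 0},{"x": 0.25,"y": -0.2,"z": -0.06,"rx": 0,"ry": 0,"rz": 0},{"x": 0.41,"y": -0.2,"z": -0.06,"rx": 0,"ry": 0,"rz": 0},{"x": 0.57,"y": -0.2,"z": -0.06,"rx": 0,"ry": 0,"rz": 0},{"x": 0.72,"y": -0.2,"z": -0.06,"rx": 0,"ry": 0,"rz": 0},{"x": 0.84,"y": -0.2,"z": -0.06,"rx": 0,"ry": 0,"rz": 0},{"x": 0.9,"y": -0.2,"z": -0.06,"rx": 0,"ry": 0,"rz": 0}]'

```text
clock: 23.78
tcp_pos: [0.434, -0.3349, 0.0985]
orientation: [0.705, -0.04, 0.707, 0.043]
force: [-0.5, 0.7, -3.2]
finger_gap: 0.0484
```

```bash
python3 go.py .434 -.340 .0725 97
```

```text
tcp [ 0.434  -0.3349  0.0985] yaw 96.7 t 23.78 gap 0.0484 j6 -0.77
shift [ 0.173 -0.034 -0.003] turn [-0.004 -0.003 -0.003]
```

>>> arm_command --targets '[{"x": 0.05,"y": -0.01,"z": 0,"rx": 0,"ry": 0,"rz": 0},{"x": 0.09,"y": -0.01,"z": 0,"rx": 0,"ry": 0,"rz": 0},{"x": 0.125,"y": -0.01,"z": 0,"rx": 0,"ry": 0,"rz": 0},{"x": 0.15,"y": -0.01,"z": 0,"rx": 0,"ry": 0,"rz": 0},{"x": 0.165,"y": -0.01,"z": 0,"rx": 0,"ry": 0,"rz": 0},{"x": 0.175,"y": -0.01,"z": 0,"rx": 0,"ry": 0,"rz": 0},{"x": 0.18,"y": -0.01,"z": 0,"rx": 0,"ry": 0,"rz": 0},{"x": 0.185,"y": -0.01,"z": 0,"rx": 0,"ry": 0,"rz": 0}]'

```text
clock: 24.45
tcp_pos: [0.436, -0.3383, 0.0738]
orientation: [0.706, -0.041, 0.706, 0.041]
force: [1.0, 0.1, -1.6]
finger_gap: 0.0486
```

>>> arm_command --targets '[{"x": 0.01,"y": 0,"z": 0,"rx": 0,"ry": 0,"rz": 0},{"x": 0.01,"y": 0,"z": 0,"rx": 0,"ry": 0,"rz": 0},{"x": 0.01,"y": 0,"z": 0,"rx": 0,"ry": 0,"rz": 0},{"x": 0.01,"y": 0,"z": 0,"rx": 0,"ry": 0,"rz": 0},{"x": 0.01,"y": 0,"z": 0,"rx": 0,"ry": 0,"rz": 0},{"x": 0.01,"y": 0,"z": 0,"rx": 0,"ry": 0,"rz": 0},{"x": 0.01,"y": 0,"z": 0,"rx": 0,"ry": 0,"rz": 0},{"x": 0.01,"y": 0,"z": 0,"rx": 0,"ry": 0,"rz": 0}]' --fingers 0.6

```text
clock: 25.12
tcp_pos: [0.4357, -0.3381, 0.072]
orientation: [0.706, -0.041, 0.706, 0.041]
force: [-0.5, -0.1, 0.9]
finger_gap: 0.0685
```

>>> arm_command --targets '[{"x": -0.06,"y": 0,"z": 0,"rx": 0,"ry": 0,"rz": 0},{"x": -0.16,"y": 0,"z": 0,"rx": 0,"ry": 0,"rz": 0},{"x": -0.3,"y": 0,"z": 0,"rx": 0,"ry": 0,"rz": 0},{"x": -0.45,"y": 0,"z": 0,"rx": 0,"ry": 0,"rz": 0},{"x": -0.6,"y": 0,"z": 0,"rx": 0,"ry": 0,"rz": 0},{"x": -0.75,"y": 0,"z": 0,"rx": 0,"ry": 0,"rz": 0},{"x": -0.88,"y": 0.1,"z": 0,"rx": 0,"ry": 0,"rz": 0},{"x": -1.0,"y": 0.2,"z": 0.05,"rx": 0,"ry": 0,"rz": 0}]'

```text
clock: 25.78
tcp_pos: [0.439, -0.3078, 0.2241]
orientation: [0.706, -0.041, 0.706, 0.04]
force: [0.0, 0.1, 0.0]
finger_gap: 0.0684
```

```bash
python3 go.py .5728 .0098 .2 97; python3 - <<'E'
from h import *
p,d=capture("top");cv2.imwrite("pics/t4.png",p[130:300,240:520])
p,d=capture("scene");cv2.imwrite("pics/s4.png",p)
E
```

```text
tcp [ 0.439  -0.3078  0.2241] yaw 96.6 t 25.78 gap 0.0684 j6 -0.73
shift [0.159 2.001 1.129] turn [-0.007  0.     0.001]
```

View pics/s4.png

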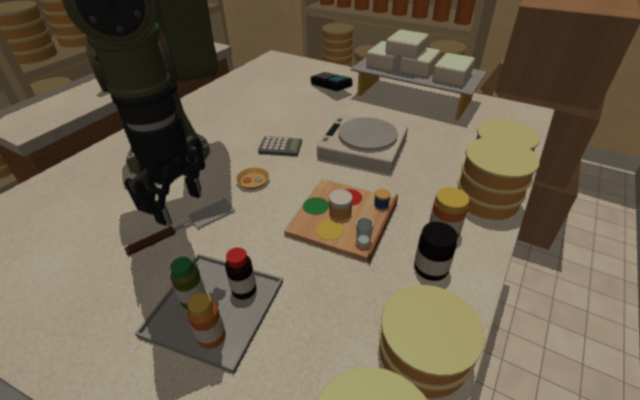

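>>> arm_command --targets '[{"x": 0,"y": 0.12,"z": 0.07,"rx": 0,"ry": 0,"rz": 0},{"x": 0,"y": 0.24,"z": 0.14,"rx": 0,"ry": 0,"rz": 0},{"x": 0,"y": 0.37,"z": 0.21,"rx": 0,"ry": 0,"rz": 0},{"x": 0,"y": 0.5,"z": 0.28,"rx": 0,"ry": 0,"rz": 0},{"x": 0,"y": 0.63,"z": 0.35,"rx": 0,"ry": 0,"rz": 0},{"x": 0,"y": 0.75,"z": 0.42,"rx": 0,"ry": 0,"rz": 0},{"x": 0,"y": 0.88,"z": 0.49,"rx": 0,"ry": 0,"rz": 0},{"x": 0,"y": 1.0,"z": 0.56,"rx": 0,"ry": 0,"rz": 0}]' --fingers 0.8

```text
clock: 26.55
tcp_pos: [0.5055, -0.1479, 0.2214]
orientation: [0.706, -0.041, 0.706, 0.041]
force: [-0.1, -1.0, -0.1]
finger_gap: 0.0768
```

>>> arm_command --targets '[{"x": 0,"y": 0.14,"z": 0.07,"rx": 0,"ry": 0,"rz": 0},{"x": 0,"y": 0.28,"z": 0.14,"rx": 0,"ry": 0,"rz": 0},{"x": 0,"y": 0.42,"z": 0.22,"rx": 0,"ry": 0,"rz": 0},{"x": 0,"y": 0.56,"z": 0.3,"rx": 0,"ry": 0,"rz": 0},{"x": 0,"y": 0.7,"z": 0.38,"rx": 0,"ry": 0,"rz": 0},{"x": 0,"y": 0.83,"z": 0.45,"rx": 0,"ry": 0,"rz": 0},{"x": 0,"y": 0.94,"z": 0.52,"rx": 0,"ry": 0,"rz": 0},{"x": 0,"y": 0.97,"z": 0.55,"rx": 0,"ry": 0,"rz": 0}]'

```text
clock: 27.22
tcp_pos: [0.5711, 0.0074, 0.2213]
orientation: [0.706, -0.042, 0.706, 0.042]
force: [-0.2, 0.6, 0.0]
finger_gap: 0.0772
```

```bash
python3 - <<'E'
from h import *
import pickle
s=state();p,d=capture("wrist");cv2.imwrite("pics/w5.png",p);pickle.dump((s,d),open("pics/w5.pkl","wb"))
E
python3 go.py .5728 .0098 .05 97
```

```text
tcp [0.5714 0.0071 0.2213] yaw 96.8 t 27.27 gap 0.0768 j6 -0.11
shift [1.142 0.017 0.011] turn [-0.003 -0.    -0.   ]
```

View pics/w5.png

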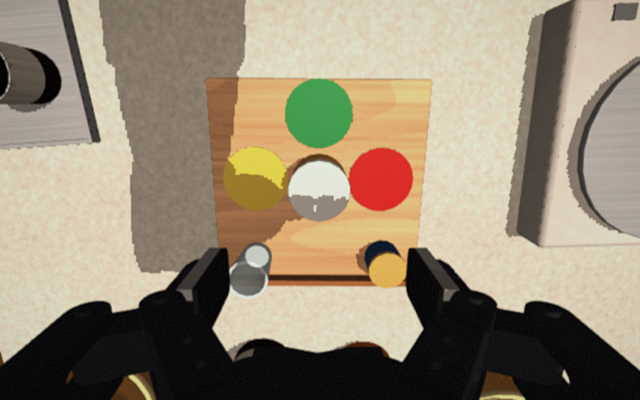

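```bash
python3 - <<'E'
from disc import *
s,d=pickle.load(open("pics/w5.pkl","rb"));W=cv2.imread("pics/w5.png");C=cam("wrist",s)
print("red",disc(W,C,((0,150,80),(6,255,255)),(340,420,140,215)))
print("yel",disc(W,C,((19,165,80),(32,255,255)),(215,294,140,215)))
print("grn",disc(W,C,((50,100,50),(80,255,255)),(275,360,75,150)))
h=cv2.cvtColor(W,cv2.COLOR_BGR2HSV)
P=pts(C,d);z=P[...,2]
m=(abs(z-z[190,319])<.005).astype(np.uint8);m[:, :280]=0;m[:,360:]=0
cs,_=cv2.findContours(m,cv2.RETR_EXTERNAL,cv2.CHAIN_APPROX_NONE);e=cv2.fitEllipse(max(cs,key=cv2.contourArea));print("jar",e,plane(C,*e[0],.068))
# discs from top cam too
T,_=capture("top");Ct=cam("top");cv2.imwrite("pics/t5.png",T)
E
```

```text
red (array([0.5653, 0.0691, 0.0318]), array([0.5653, 0.0691, 0.0316]))
yel (array([ 0.5795, -0.0542,  0.032 ]), array([ 0.5795, -0.0542,  0.0315]))
grn (array([5.096e-01, 5.000e-04, 3.150e-02]), array([5.096e-01, 5.000e-04, 3.130e-02]))
jar ((318.6678771972656, 189.853759765625), (60.410362243652344, 61.51355743408203), 87.56581115722656) [0.57105669 0.00804659 0.068     ]
```

>>> arm_command --targets '[{"x": 0.1,"y": 0.01,"z": 0.01,"rx": 0,"ry": 0,"rz": 0},{"x": 0.22,"y": 0.015,"z": 0.01,"rx": 0,"ry": 0,"rz": 0},{"x": 0.35,"y": 0.015,"z": 0.01,"rx": 0,"ry": 0,"rz": 0},{"x": 0.48,"y": 0.015,"z": 0.01,"rx": 0,"ry": 0,"rz": 0},{"x": 0.61,"y": 0.015,"z": 0.01,"rx": 0,"ry": 0,"rz": 0},{"x": 0.74,"y": 0.015,"z": 0.01,"rx": 0,"ry": 0,"rz": 0},{"x": 0.85,"y": 0.015,"z": 0.01,"rx": 0,"ry": 0,"rz": 0},{"x": 0.9,"y": 0.015,"z": 0.01,"rx": 0,"ry": 0,"rz": 0}]'

```text
clock: 27.98
tcp_pos: [0.5696, 0.0063, 0.0845]
orientation: [0.705, -0.041, 0.707, 0.041]
force: [-0.0, -0.0, -0.2]
finger_gap: 0.0764
```

```bash
python3 go.py .5728 .0098 .048 97
```

```text
tcp [0.5696 0.0063 0.0845] yaw 96.6 t 27.98 gap 0.0764 j6 -0.1
shift [0.243 0.021 0.025] turn [-0.006 -0.004  0.   ]
```

>>> arm_command --targets '[{"x": 0.06,"y": 0.01,"z": 0.01,"rx": 0,"ry": 0,"rz": 0},{"x": 0.12,"y": 0.01,"z": 0.01,"rx": 0,"ry": 0,"rz": 0},{"x": 0.18,"y": 0.01,"z": 0.01,"rx": 0,"ry": 0,"rz": 0},{"x": 0.22,"y": 0.01,"z": 0.01,"rx": 0,"ry": 0,"rz": 0},{"x": 0.24,"y": 0.01,"z": 0.01,"rx": 0,"ry": 0,"rz": 0},{"x": 0.24,"y": 0.01,"z": 0.01,"rx": 0,"ry": 0,"rz": 0},{"x": 0.24,"y": 0.01,"z": 0.01,"rx": 0,"ry": 0,"rz": 0},{"x": 0.24,"y": 0.01,"z": 0.01,"rx": 0,"ry": 0,"rz": 0}]'

```text
clock: 28.65
tcp_pos: [0.5735, 0.0096, 0.0514]
orientation: [0.706, -0.041, 0.706, 0.041]
force: [-0.3, -0.7, -0.1]
finger_gap: 0.0767
```

>>> arm_command --targets '[{"x": 0,"y": 0.005,"z": 0.005,"rx": 0,"ry": 0,"rz": 0},{"x": 0,"y": 0.005,"z": 0.005,"rx": 0,"ry": 0,"rz": 0},{"x": 0,"y": 0.005,"z": 0.005,"rx": 0,"ry": 0,"rz": 0},{"x": 0,"y": 0.005,"z": 0.005,"rx": 0,"ry": 0,"rz": 0},{"x": 0,"y": 0.005,"z": 0.005,"rx": 0,"ry": 0,"rz": 0},{"x": 0,"y": 0.005,"z": 0.005,"rx": 0,"ry": 0,"rz": 0},{"x": 0,"y": 0.005,"z": 0.005,"rx": 0,"ry": 0,"rz": 0},{"x": 0,"y": 0.005,"z": 0.005,"rx": 0,"ry": 0,"rz": 0}]' --fingers -0.1

```text
clock: 29.32
tcp_pos: [0.5745, 0.0103, 0.0517]
orientation: [0.706, -0.041, 0.705, 0.041]
force: [-1.1, -0.5, 5.6]
finger_gap: 0.053
```

```bash
python3 go.py .5728 .0098 .048 97
```

```text
tcp [0.5745 0.0103 0.0517] yaw 96.7 t 29.32 gap 0.053 j6 -0.1
shift [ 0.025 -0.002 -0.011] turn [-0.005  0.001  0.   ]
```

>>> arm_command --targets '[{"x": -0.06,"y": 0,"z": 0,"rx": 0,"ry": 0,"rz": 0},{"x": -0.18,"y": 0,"z": 0,"rx": 0,"ry": 0,"rz": 0},{"x": -0.32,"y": 0,"z": 0,"rx": 0,"ry": 0,"rz": 0},{"x": -0.47,"y": 0,"z": 0,"rx": 0,"ry": 0,"rz": 0},{"x": -0.62,"y": 0,"z": 0,"rx": 0,"ry": 0,"rz": 0},{"x": -0.77,"y": 0,"z": 0,"rx": 0,"ry": 0,"rz": 0},{"x": -0.86,"y": 0,"z": 0,"rx": 0,"ry": 0,"rz": 0},{"x": -0.9,"y": 0,"z": 0,"rx": 0,"ry": 0,"rz": 0}]'

```text
clock: 29.98
tcp_pos: [0.5746, 0.0105, 0.1885]
orientation: [0.707, -0.041, 0.705, 0.041]
force: [0.8, 0.1, -2.1]
finger_gap: 0.0529
```

```bash
python3 go.py .4975 .3107 .18 97
```

```text
tcp [0.5746 0.0105 0.1885] yaw 96.7 t 29.98 gap 0.0529 j6 -0.1
shift [ 0.055  2.048 -0.277] turn [-0.005  0.003  0.   ]
```

>>> arm_command --targets '[{"x": 0,"y": 0.08,"z": -0.01,"rx": 0,"ry": 0,"rz": 0},{"x": 0,"y": 0.2,"z": -0.03,"rx": 0,"ry": 0,"rz": 0},{"x": 0,"y": 0.34,"z": -0.05,"rx": 0,"ry": 0,"rz": 0},{"x": 0,"y": 0.48,"z": -0.07,"rx": 0,"ry": 0,"rz": 0},{"x": 0,"y": 0.62,"z": -0.09,"rx": 0,"ry": 0,"rz": 0},{"x": 0,"y": 0.75,"z": -0.11,"rx": 0,"ry": 0,"rz": 0},{"x": 0,"y": 0.88,"z": -0.12,"rx": 0,"ry": 0,"rz": 0},{"x": 0,"y": 1.0,"z": -0.14,"rx": 0,"ry": 0,"rz": 0}]'

```text
clock: 30.65
tcp_pos: [0.5337, 0.1584, 0.1844]
orientation: [0.705, -0.042, 0.707, 0.042]
force: [0.5, 0.1, -1.5]
finger_gap: 0.0528
```

>>> arm_command --targets '[{"x": 0,"y": 0.14,"z": -0.02,"rx": 0,"ry": 0,"rz": 0},{"x": 0,"y": 0.28,"z": -0.04,"rx": 0,"ry": 0,"rz": 0},{"x": 0,"y": 0.42,"z": -0.06,"rx": 0,"ry": 0,"rz": 0},{"x": 0,"y": 0.56,"z": -0.08,"rx": 0,"ry": 0,"rz": 0},{"x": 0,"y": 0.7,"z": -0.1,"rx": 0,"ry": 0,"rz": 0},{"x": 0,"y": 0.83,"z": -0.12,"rx": 0,"ry": 0,"rz": 0},{"x": 0,"y": 0.94,"z": -0.13,"rx": 0,"ry": 0,"rz": 0},{"x": 0,"y": 1.0,"z": -0.14,"rx": 0,"ry": 0,"rz": 0}]'

```text
clock: 31.32
tcp_pos: [0.4951, 0.3052, 0.1844]
orientation: [0.705, -0.042, 0.707, 0.042]
force: [-0.5, 0.2, -2.9]
finger_gap: 0.053
```

```bash
python3 go.py .4975 .3107 .105 97; python3 - <<'E'
from h import *
p,d=capture("wrist");cv2.imwrite("pics/w6.png",p)
E
```

```text
tcp [0.4951 0.3052 0.1844] yaw 96.8 t 31.32 gap 0.053 j6 0.43
shift [0.529 0.035 0.021] turn [-0.003 -0.003  0.   ]
```

View pics/w6.png

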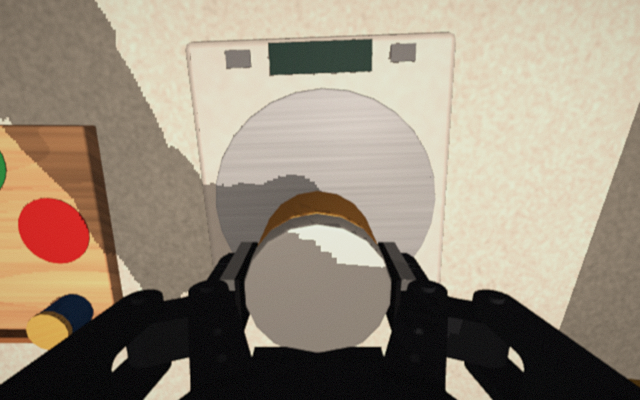

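>>> arm_command --targets '[{"x": 0.05,"y": 0.015,"z": 0.01,"rx": 0,"ry": 0,"rz": 0},{"x": 0.13,"y": 0.02,"z": 0.01,"rx": 0,"ry": 0,"rz": 0},{"x": 0.22,"y": 0.02,"z": 0.01,"rx": 0,"ry": 0,"rz": 0},{"x": 0.31,"y": 0.02,"z": 0.01,"rx": 0,"ry": 0,"rz": 0},{"x": 0.4,"y": 0.02,"z": 0.01,"rx": 0,"ry": 0,"rz": 0},{"x": 0.47,"y": 0.02,"z": 0.01,"rx": 0,"ry": 0,"rz": 0},{"x": 0.52,"y": 0.02,"z": 0.01,"rx": 0,"ry": 0,"rz": 0},{"x": 0.55,"y": 0.02,"z": 0.01,"rx": 0,"ry": 0,"rz": 0}]'

```text
clock: 32.03
tcp_pos: [0.4976, 0.3056, 0.1019]
orientation: [0.705, -0.041, 0.706, 0.041]
force: [0.2, -0.3, -2.5]
finger_gap: 0.053
```

```bash
python3 go.py .4975 .3107 .0945 97
```

```text
tcp [0.4976 0.3056 0.1019] yaw 96.7 t 32.03 gap 0.053 j6 0.43
shift [0.05  0.034 0.003] turn [-0.006 -0.002  0.001]
```

>>> arm_command --targets '[{"x": 0.015,"y": 0.015,"z": 0,"rx": 0,"ry": 0,"rz": 0},{"x": 0.025,"y": 0.02,"z": 0,"rx": 0,"ry": 0,"rz": 0},{"x": 0.035,"y": 0.02,"z": 0,"rx": 0,"ry": 0,"rz": 0},{"x": 0.045,"y": 0.02,"z": 0,"rx": 0,"ry": 0,"rz": 0},{"x": 0.05,"y": 0.02,"z": 0,"rx": 0,"ry": 0,"rz": 0},{"x": 0.055,"y": 0.02,"z": 0,"rx": 0,"ry": 0,"rz": 0},{"x": 0.06,"y": 0.02,"z": 0,"rx": 0,"ry": 0,"rz": 0},{"x": 0.06,"y": 0.02,"z": 0,"rx": 0,"ry": 0,"rz": 0}]'

```text
clock: 32.7
tcp_pos: [0.4978, 0.3096, 0.0945]
orientation: [0.706, -0.041, 0.706, 0.041]
force: [0.0, -1.0, -2.7]
finger_gap: 0.0528
```

>>> arm_command --targets '[{"x": 0.005,"y": 0,"z": 0,"rx": 0,"ry": 0,"rz": 0},{"x": 0.005,"y": 0,"z": 0,"rx": 0,"ry": 0,"rz": 0},{"x": 0.005,"y": 0,"z": 0,"rx": 0,"ry": 0,"rz": 0},{"x": 0.005,"y": 0,"z": 0,"rx": 0,"ry": 0,"rz": 0},{"x": 0.005,"y": 0,"z": 0,"rx": 0,"ry": 0,"rz": 0},{"x": 0.005,"y": 0,"z": 0,"rx": 0,"ry": 0,"rz": 0},{"x": 0.005,"y": 0,"z": 0,"rx": 0,"ry": 0,"rz": 0},{"x": 0.005,"y": 0,"z": 0,"rx": 0,"ry": 0,"rz": 0}]' --fingers 0.7

```text
clock: 33.37
tcp_pos: [0.4978, 0.3096, 0.0937]
orientation: [0.706, -0.041, 0.706, 0.041]
force: [-0.1, -0.3, -0.1]
finger_gap: 0.0726
```

>>> arm_command --targets '[{"x": -0.06,"y": 0,"z": 0,"rx": 0,"ry": 0,"rz": 0},{"x": -0.16,"y": 0,"z": 0,"rx": 0,"ry": 0,"rz": 0},{"x": -0.3,"y": 0,"z": 0,"rx": 0,"ry": 0,"rz": 0},{"x": -0.45,"y": 0,"z": 0,"rx": 0,"ry": 0,"rz": 0},{"x": -0.6,"y": -0.05,"z": 0,"rx": 0,"ry": 0,"rz": 0},{"x": -0.74,"y": -0.15,"z": 0,"rx": 0,"ry": 0,"rz": 0},{"x": -0.86,"y": -0.3,"z": 0,"rx": 0,"ry": 0,"rz": 0},{"x": -0.95,"y": -0.45,"z": -0.02,"rx": 0,"ry": 0,"rz": 0}]'

```text
clock: 34.03
tcp_pos: [0.5036, 0.2421, 0.2389]
orientation: [0.707, -0.041, 0.705, 0.042]
force: [0.8, 0.1, 0.5]
finger_gap: 0.0725
```

```bash
python3 go.py .436 -.338 .235 97; python3 - <<'E'
from h import *
p,d=capture("top");cv2.imwrite("pics/t7.png",p); P=pts(cam("top"),d);z=P[...,2]
m=((z>.1)&(z<.118)).astype(np.uint8);m[:,:130]=0;m[:,230:]=0;m[:180]=0;m[280:]=0
cs,_=cv2.findContours(m,cv2.RETR_EXTERNAL,cv2.CHAIN_APPROX_NONE);e=cv2.fitEllipse(max(cs,key=cv2.contourArea));print(e,plane(cam("top"),*e[0],.11))
C=cam("top");m=((z>.095)&(z<.115)).astype(np.uint8);m[:,:390]=0;m[:,515:]=0;m[:170]=0;m[290:]=0
cs,_=cv2.findContours(m,cv2.RETR_EXTERNAL,cv2.CHAIN_APPROX_NONE)
for c in cs:
  if cv2.contourArea(c)>60: e=cv2.fitEllipse(c);print(np.round(e[0],1),np.round(e[1],1),plane(C,*e[0],.109).round(4),p[int(e[0][1]),int(e[0][0])])
E
```

```text
tcp [0.5036 0.2421 0.2389] yaw 96.8 t 34.03 gap 0.0725 j6 0.33
shift [ 0.02  -3.788 -0.903] turn [-0.004  0.003 -0.001]
((168.61639404296875, 236.37274169921875), (9.321087837219238, 21.119295120239258), 61.61354064941406) [0.48290674 0.29911235 0.11      ]
[468.3 252.7] [16.8 18.3] [ 0.4369 -0.3343  0.109 ] [40 99 30]
[436.2 220.4] [17.  17.9] [ 0.5074 -0.2682  0.109 ] [ 11  18 146]
[484.9 213.1] [16.5 18.5] [ 0.5216 -0.3758  0.109 ] [ 12 135 147]
```

View pics/t7.png

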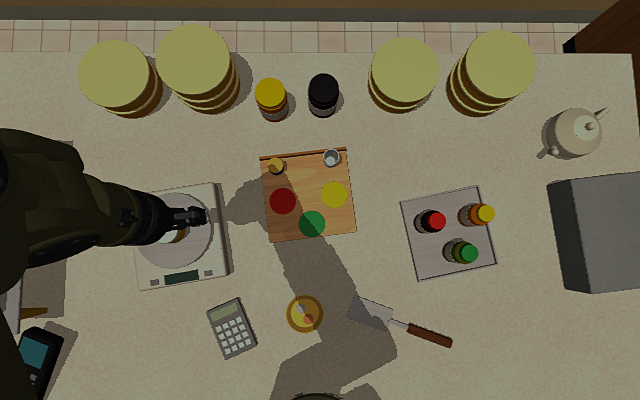

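>>> arm_command --targets '[{"x": 0,"y": -0.12,"z": -0.03,"rx": 0,"ry": 0,"rz": 0},{"x": 0,"y": -0.25,"z": -0.06,"rx": 0,"ry": 0,"rz": 0},{"x": 0,"y": -0.38,"z": -0.09,"rx": 0,"ry": 0,"rz": 0},{"x": 0,"y": -0.5,"z": -0.12,"rx": 0,"ry": 0,"rz": 0},{"x": 0,"y": -0.63,"z": -0.15,"rx": 0,"ry": 0,"rz": 0},{"x": 0,"y": -0.76,"z": -0.18,"rx": 0,"ry": 0,"rz": 0},{"x": 0,"y": -0.88,"z": -0.21,"rx": 0,"ry": 0,"rz": 0},{"x": 0,"y": -1.0,"z": -0.24,"rx": 0,"ry": 0,"rz": 0}]' --fingers 0.6

```text
clock: 34.75
tcp_pos: [0.4842, 0.0881, 0.2368]
orientation: [0.706, -0.041, 0.706, 0.041]
force: [0.2, -0.7, -0.7]
finger_gap: 0.0683
```

```bash
python3 - <<'E'
from h import *
s=state()
q,_=capture("wrist");cv2.imwrite("pics/w8.png",q)
p,d=capture("top");cv2.imwrite("pics/t8.png",p);P=pts(cam("top"),d);z=P[...,2]
m=((z>.1)&(z<.118)).astype(np.uint8);m[:,:130]=0;m[:,230:]=0;m[:180]=0;m[280:]=0
cs,_=cv2.findContours(m,cv2.RETR_EXTERNAL,cv2.CHAIN_APPROX_NONE);e=cv2.fitEllipse(max(cs,key=cv2.contourArea));print(e,plane(cam("top"),*e[0],.11))
E
python3 go.py .436 -.338 .235 97
```

```text
tcp [0.484  0.0871 0.2368] yaw 96.5 t 34.85 gap 0.0679 j6 0.06
shift [ 0.014 -2.779 -0.641] turn [-0.008  0.     0.001]Traceback (most recent call last):
  File "<stdin>", line 6, in <module>
ValueError: max() iterable argument is empty
```

View pics/t8.png

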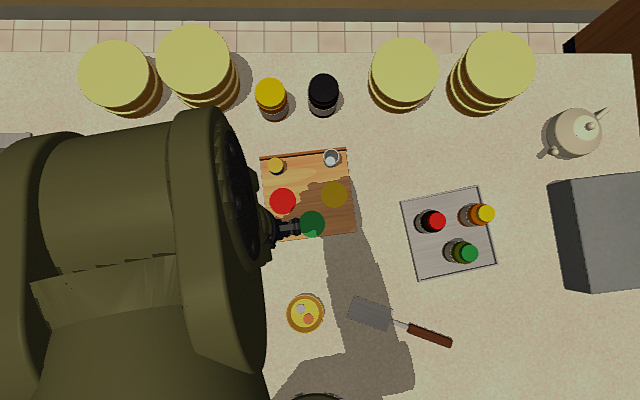

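The arm hides the jar in this view, so I will check it later. Continuing to green.

>>> arm_command --targets '[{"x": 0,"y": -0.12,"z": -0.03,"rx": 0,"ry": 0,"rz": 0},{"x": 0,"y": -0.25,"z": -0.06,"rx": 0,"ry": 0,"rz": 0},{"x": 0,"y": -0.38,"z": -0.09,"rx": 0,"ry": 0,"rz": 0},{"x": 0,"y": -0.5,"z": -0.12,"rx": 0,"ry": 0,"rz": 0},{"x": 0,"y": -0.63,"z": -0.15,"rx": 0,"ry": 0,"rz": 0},{"x": 0,"y": -0.76,"z": -0.18,"rx": 0,"ry": 0,"rz": 0},{"x": 0,"y": -0.88,"z": -0.21,"rx": 0,"ry": 0,"rz": 0},{"x": 0,"y": -1.0,"z": -0.24,"rx": 0,"ry": 0,"rz": 0}]'

```text
clock: 35.52
tcp_pos: [0.4664, -0.0644, 0.2367]
orientation: [0.706, -0.041, 0.706, 0.042]
force: [0.6, 0.2, 0.5]
finger_gap: 0.0684
```

>>> arm_command --targets '[{"x": 0,"y": -0.12,"z": -0.03,"rx": 0,"ry": 0,"rz": 0},{"x": 0,"y": -0.25,"z": -0.06,"rx": 0,"ry": 0,"rz": 0},{"x": 0,"y": -0.38,"z": -0.09,"rx": 0,"ry": 0,"rz": 0},{"x": 0,"y": -0.5,"z": -0.12,"rx": 0,"ry": 0,"rz": 0},{"x": 0,"y": -0.63,"z": -0.15,"rx": 0,"ry": 0,"rz": 0},{"x": 0,"y": -0.75,"z": -0.18,"rx": 0,"ry": 0,"rz": 0},{"x": 0,"y": -0.83,"z": -0.21,"rx": 0,"ry": 0,"rz": 0},{"x": 0,"y": -0.86,"z": -0.22,"rx": 0,"ry": 0,"rz": 0}]'

```text
clock: 36.18
tcp_pos: [0.4487, -0.1972, 0.2365]
orientation: [0.706, -0.041, 0.706, 0.041]
force: [0.9, 0.6, -0.4]
finger_gap: 0.0682
```

```bash
python3 go.py .436 -.338 .0725 97
```

```text
tcp [ 0.4487 -0.1972  0.2365] yaw 96.6 t 36.18 gap 0.0682 j6 -0.53
shift [ 1.094 -0.922 -0.193] turn [-0.006  0.     0.   ]
```

>>> arm_command --targets '[{"x": 0,"y": -0.12,"z": -0.03,"rx": 0,"ry": 0,"rz": 0},{"x": 0,"y": -0.26,"z": -0.06,"rx": 0,"ry": 0,"rz": 0},{"x": 0,"y": -0.4,"z": -0.09,"rx": 0,"ry": 0,"rz": 0},{"x": 0,"y": -0.55,"z": -0.12,"rx": 0,"ry": 0,"rz": 0},{"x": 0.1,"y": -0.7,"z": -0.15,"rx": 0,"ry": 0,"rz": 0},{"x": 0.2,"y": -0.82,"z": -0.17,"rx": 0,"ry": 0,"rz": 0},{"x": 0.3,"y": -0.9,"z": -0.185,"rx": 0,"ry": 0,"rz": 0},{"x": 0.4,"y": -0.9,"z": -0.185,"rx": 0,"ry": 0,"rz": 0}]'

```text
clock: 36.85
tcp_pos: [0.4375, -0.3351, 0.1758]
orientation: [0.706, -0.041, 0.706, 0.04]
force: [-0.2, 0.4, 0.0]
finger_gap: 0.068
```

```bash
python3 - <<'E'
from h import *
p,d=capture("top");cv2.imwrite("pics/t9.png",p);P=pts(cam("top"),d);z=P[...,2]
m=((z>.1)&(z<.118)).astype(np.uint8);m[:,:130]=0;m[:,230:]=0;m[:180]=0;m[280:]=0
cs,_=cv2.findContours(m,cv2.RETR_EXTERNAL,cv2.CHAIN_APPROX_NONE)
if cs: e=cv2.fitEllipse(max(cs,key=cv2.contourArea));print(e,plane(cam("top"),*e[0],.11))
E
python3 go.py .436 -.338 .0725 97
```

```text
((164.5829315185547, 230.07070922851562), (24.44757652282715, 26.246328353881836), 70.78819274902344) [0.49618991 0.30774082 0.11      ]
tcp [ 0.436  -0.3329  0.1726] yaw 96.6 t 36.9 gap 0.0684 j6 -0.77
shift [ 0.668 -0.036 -0.002] turn [-0.006 -0.002 -0.003]
```

Jar sits at (.496,.308) and the pan centre is (.498,.311), about 3 mm off, which is fine. Descending on green.

>>> arm_command --targets '[{"x": 0.1,"y": -0.015,"z": 0,"rx": 0,"ry": 0,"rz": 0},{"x": 0.2,"y": -0.02,"z": 0,"rx": 0,"ry": 0,"rz": 0},{"x": 0.32,"y": -0.02,"z": 0,"rx": 0,"ry": 0,"rz": 0},{"x": 0.44,"y": -0.02,"z": 0,"rx": 0,"ry": 0,"rz": 0},{"x": 0.55,"y": -0.02,"z": 0,"rx": 0,"ry": 0,"rz": 0},{"x": 0.63,"y": -0.02,"z": 0,"rx": 0,"ry": 0,"rz": 0},{"x": 0.66,"y": -0.02,"z": 0,"rx": 0,"ry": 0,"rz": 0},{"x": 0.66,"y": -0.02,"z": 0,"rx": 0,"ry": 0,"rz": 0}]'

```text
clock: 37.57
tcp_pos: [0.437, -0.3352, 0.0766]
orientation: [0.705, -0.041, 0.706, 0.042]
force: [0.7, 0.2, 0.6]
finger_gap: 0.0682
```

>>> arm_command --targets '[{"x": 0,"y": 0,"z": 0,"rx": 0,"ry": 0,"rz": 0},{"x": 0,"y": 0,"z": 0,"rx": 0,"ry": 0,"rz": 0},{"x": 0,"y": 0,"z": 0,"rx": 0,"ry": 0,"rz": 0},{"x": 0,"y": 0,"z": 0,"rx": 0,"ry": 0,"rz": 0},{"x": 0,"y": 0,"z": 0,"rx": 0,"ry": 0,"rz": 0},{"x": 0,"y": 0,"z": 0,"rx": 0,"ry": 0,"rz": 0},{"x": 0,"y": 0,"z": 0,"rx": 0,"ry": 0,"rz": 0},{"x": 0,"y": 0,"z": 0,"rx": 0,"ry": 0,"rz": 0}]' --fingers -0.2

```text
clock: 38.23
tcp_pos: [0.438, -0.3371, 0.0786]
orientation: [0.707, -0.042, 0.705, 0.041]
force: [-0.3, 0.6, 6.5]
finger_gap: 0.0482
```

>>> arm_command --targets '[{"x": -0.06,"y": 0,"z": 0,"rx": 0,"ry": 0,"rz": 0},{"x": -0.18,"y": 0,"z": 0,"rx": 0,"ry": 0,"rz": 0},{"x": -0.32,"y": 0,"z": 0,"rx": 0,"ry": 0,"rz": 0},{"x": -0.47,"y": 0,"z": 0,"rx": 0,"ry": 0,"rz": 0},{"x": -0.62,"y": 0,"z": 0,"rx": 0,"ry": 0,"rz": 0},{"x": -0.77,"y": 0,"z": 0,"rx": 0,"ry": 0,"rz": 0},{"x": -0.9,"y": 0,"z": 0,"rx": 0,"ry": 0,"rz": 0},{"x": -1.0,"y": 0,"z": 0,"rx": 0,"ry": 0,"rz": 0}]'

```text
clock: 38.9
tcp_pos: [0.437, -0.3364, 0.2293]
orientation: [0.706, -0.041, 0.706, 0.041]
force: [-0.1, -0.4, -3.1]
finger_gap: 0.0481
```

```bash
python3 go.py .5105 .0015 .225 97
```

```text
tcp [ 0.437  -0.3364  0.2293] yaw 96.7 t 38.9 gap 0.0481 j6 -0.77
shift [0.028 2.18  0.75 ] turn [-0.005  0.001  0.   ]
```

>>> arm_command --targets '[{"x": 0,"y": 0.08,"z": 0.03,"rx": 0,"ry": 0,"rz": 0},{"x": 0,"y": 0.2,"z": 0.07,"rx": 0,"ry": 0,"rz": 0},{"x": 0,"y": 0.34,"z": 0.12,"rx": 0,"ry": 0,"rz": 0},{"x": 0,"y": 0.48,"z": 0.17,"rx": 0,"ry": 0,"rz": 0},{"x": 0,"y": 0.62,"z": 0.21,"rx": 0,"ry": 0,"rz": 0},{"x": 0,"y": 0.75,"z": 0.26,"rx": 0,"ry": 0,"rz": 0},{"x": 0,"y": 0.88,"z": 0.3,"rx": 0,"ry": 0,"rz": 0},{"x": 0,"y": 1.0,"z": 0.34,"rx": 0,"ry": 0,"rz": 0}]'

```text
clock: 39.57
tcp_pos: [0.4693, -0.1793, 0.2263]
orientation: [0.705, -0.041, 0.707, 0.042]
force: [0.5, -0.3, -2.7]
finger_gap: 0.0483
```

>>> arm_command --targets '[{"x": 0,"y": 0.14,"z": 0.05,"rx": 0,"ry": 0,"rz": 0},{"x": 0,"y": 0.28,"z": 0.1,"rx": 0,"ry": 0,"rz": 0},{"x": 0,"y": 0.42,"z": 0.15,"rx": 0,"ry": 0,"rz": 0},{"x": 0,"y": 0.56,"z": 0.2,"rx": 0,"ry": 0,"rz": 0},{"x": 0,"y": 0.7,"z": 0.24,"rx": 0,"ry": 0,"rz": 0},{"x": 0,"y": 0.83,"z": 0.29,"rx": 0,"ry": 0,"rz": 0},{"x": 0,"y": 0.94,"z": 0.33,"rx": 0,"ry": 0,"rz": 0},{"x": 0,"y": 1.0,"z": 0.35,"rx": 0,"ry": 0,"rz": 0}]'

```text
clock: 40.23
tcp_pos: [0.504, -0.024, 0.2263]
orientation: [0.705, -0.042, 0.706, 0.042]
force: [-0.2, -0.2, -2.7]
finger_gap: 0.0485
```

```bash
python3 go.py .5105 .0015 .12 97
```

```text
tcp [ 0.504  -0.024   0.2263] yaw 96.8 t 40.23 gap 0.0485 j6 -0.17
shift [0.709 0.163 0.064] turn [-0.003 -0.002 -0.001]
```

>>> arm_command --targets '[{"x": 0,"y": 0.08,"z": 0.04,"rx": 0,"ry": 0,"rz": 0},{"x": 0.08,"y": 0.14,"z": 0.055,"rx": 0,"ry": 0,"rz": 0},{"x": 0.2,"y": 0.145,"z": 0.055,"rx": 0,"ry": 0,"rz": 0},{"x": 0.33,"y": 0.145,"z": 0.055,"rx": 0,"ry": 0,"rz": 0},{"x": 0.46,"y": 0.145,"z": 0.055,"rx": 0,"ry": 0,"rz": 0},{"x": 0.58,"y": 0.145,"z": 0.055,"rx": 0,"ry": 0,"rz": 0},{"x": 0.66,"y": 0.145,"z": 0.055,"rx": 0,"ry": 0,"rz": 0},{"x": 0.72,"y": 0.145,"z": 0.055,"rx": 0,"ry": 0,"rz": 0}]'

```text
clock: 40.9
tcp_pos: [0.5087, -0.0038, 0.1172]
orientation: [0.705, -0.041, 0.707, 0.041]
force: [0.2, -1.3, -3.0]
finger_gap: 0.0483
```

```bash
python3 go.py .5105 .0015 .094 97
```

```text
tcp [ 0.5087 -0.0038  0.1172] yaw 96.7 t 40.9 gap 0.0483 j6 -0.12
shift [0.155 0.034 0.017] turn [-0.005 -0.003 -0.   ]
```

>>> arm_command --targets '[{"x": 0.04,"y": 0.02,"z": 0.01,"rx": 0,"ry": 0,"rz": 0},{"x": 0.08,"y": 0.02,"z": 0.01,"rx": 0,"ry": 0,"rz": 0},{"x": 0.11,"y": 0.02,"z": 0.01,"rx": 0,"ry": 0,"rz": 0},{"x": 0.135,"y": 0.02,"z": 0.01,"rx": 0,"ry": 0,"rz": 0},{"x": 0.15,"y": 0.02,"z": 0.01,"rx": 0,"ry": 0,"rz": 0},{"x": 0.16,"y": 0.02,"z": 0.01,"rx": 0,"ry": 0,"rz": 0},{"x": 0.165,"y": 0.02,"z": 0.01,"rx": 0,"ry": 0,"rz": 0},{"x": 0.165,"y": 0.02,"z": 0.01,"rx": 0,"ry": 0,"rz": 0}]'

```text
clock: 41.57
tcp_pos: [0.5117, -0.0007, 0.0946]
orientation: [0.706, -0.041, 0.706, 0.041]
force: [-0.4, -0.2, -3.4]
finger_gap: 0.0483
```

```bash
python3 go.py .5105 .0015 .0925 97
```

```text
tcp [ 0.5117 -0.0007  0.0946] yaw 96.7 t 41.57 gap 0.0483 j6 -0.12
shift [ 0.014  0.016 -0.006] turn [-0.005  0.     0.   ]
```

>>> arm_command --targets '[{"x": 0.004,"y": 0.006,"z": -0.003,"rx": 0,"ry": 0,"rz": 0},{"x": 0.008,"y": 0.013,"z": -0.006,"rx": 0,"ry": 0,"rz": 0},{"x": 0.011,"y": 0.013,"z": -0.006,"rx": 0,"ry": 0,"rz": 0},{"x": 0.013,"y": 0.013,"z": -0.006,"rx": 0,"ry": 0,"rz": 0},{"x": 0.014,"y": 0.013,"z": -0.006,"rx": 0,"ry": 0,"rz": 0},{"x": 0.014,"y": 0.013,"z": -0.006,"rx": 0,"ry": 0,"rz": 0},{"x": 0.014,"y": 0.013,"z": -0.006,"rx": 0,"ry": 0,"rz": 0},{"x": 0.014,"y": 0.013,"z": -0.006,"rx": 0,"ry": 0,"rz": 0}]'

```text
clock: 42.23
tcp_pos: [0.5106, 0.0012, 0.0926]
orientation: [0.706, -0.041, 0.706, 0.041]
force: [-1.7, 0.6, 2.3]
finger_gap: 0.0486
```

>>> arm_command --targets '[{"x": 0,"y": 0,"z": 0,"rx": 0,"ry": 0,"rz": 0},{"x": 0,"y": 0,"z": 0,"rx": 0,"ry": 0,"rz": 0},{"x": 0,"y": 0,"z": 0,"rx": 0,"ry": 0,"rz": 0},{"x": 0,"y": 0,"z": 0,"rx": 0,"ry": 0,"rz": 0},{"x": 0,"y": 0,"z": 0,"rx": 0,"ry": 0,"rz": 0},{"x": 0,"y": 0,"z": 0,"rx": 0,"ry": 0,"rz": 0},{"x": 0,"y": 0,"z": 0,"rx": 0,"ry": 0,"rz": 0},{"x": 0,"y": 0,"z": 0,"rx": 0,"ry": 0,"rz": 0}]' --fingers 0.6

```text
clock: 42.9
tcp_pos: [0.5105, 0.0011, 0.0923]
orientation: [0.706, -0.041, 0.706, 0.041]
force: [0.8, 0.5, -0.1]
finger_gap: 0.0686
```

>>> arm_command --targets '[{"x": -0.06,"y": 0,"z": 0,"rx": 0,"ry": 0,"rz": 0},{"x": -0.16,"y": 0,"z": 0,"rx": 0,"ry": 0,"rz": 0},{"x": -0.3,"y": 0,"z": 0,"rx": 0,"ry": 0,"rz": 0},{"x": -0.45,"y": 0,"z": 0,"rx": 0,"ry": 0,"rz": 0},{"x": -0.6,"y": 0,"z": 0,"rx": 0,"ry": 0,"rz": 0},{"x": -0.74,"y": -0.05,"z": 0,"rx": 0,"ry": 0,"rz": 0},{"x": -0.86,"y": -0.15,"z": 0,"rx": 0,"ry": 0,"rz": 0},{"x": -0.93,"y": -0.27,"z": 0.02,"rx": 0,"ry": 0,"rz": 0}]'

```text
clock: 43.57
tcp_pos: [0.5187, -0.0386, 0.2351]
orientation: [0.707, -0.042, 0.705, 0.042]
force: [1.3, 0.3, -0.7]
finger_gap: 0.068
```

```bash
python3 go.py .5083 -.2712 .235 97; python3 - <<'E'
from h import *
p,d=capture("top");cv2.imwrite("pics/t10.png",p[130:300,240:520])
E
```

```text
tcp [ 0.5187 -0.0386  0.2351] yaw 96.8 t 43.57 gap 0.068 j6 -0.19
shift [ 0.    -1.531 -0.253] turn [-0.003  0.003  0.   ]
```

View pics/t10.png

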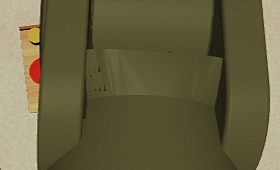

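Occluded. Moving on to red.

>>> arm_command --targets '[{"x": 0,"y": -0.12,"z": -0.02,"rx": 0,"ry": 0,"rz": 0},{"x": 0,"y": -0.25,"z": -0.04,"rx": 0,"ry": 0,"rz": 0},{"x": 0,"y": -0.38,"z": -0.06,"rx": 0,"ry": 0,"rz": 0},{"x": 0,"y": -0.5,"z": -0.08,"rx": 0,"ry": 0,"rz": 0},{"x": 0,"y": -0.63,"z": -0.1,"rx": 0,"ry": 0,"rz": 0},{"x": 0,"y": -0.76,"z": -0.12,"rx": 0,"ry": 0,"rz": 0},{"x": 0,"y": -0.88,"z": -0.15,"rx": 0,"ry": 0,"rz": 0},{"x": 0,"y": -1.0,"z": -0.17,"rx": 0,"ry": 0,"rz": 0}]'

```text
clock: 44.28
tcp_pos: [0.51, -0.1915, 0.2322]
orientation: [0.706, -0.041, 0.706, 0.041]
force: [0.3, -0.1, 0.2]
finger_gap: 0.0685
```

>>> arm_command --targets '[{"x": 0,"y": -0.12,"z": -0.02,"rx": 0,"ry": 0,"rz": 0},{"x": 0,"y": -0.25,"z": -0.04,"rx": 0,"ry": 0,"rz": 0},{"x": 0,"y": -0.36,"z": -0.06,"rx": 0,"ry": 0,"rz": 0},{"x": 0,"y": -0.45,"z": -0.08,"rx": 0,"ry": 0,"rz": 0},{"x": 0.08,"y": -0.5,"z": -0.08,"rx": 0,"ry": 0,"rz": 0},{"x": 0.16,"y": -0.51,"z": -0.08,"rx": 0,"ry": 0,"rz": 0},{"x": 0.26,"y": -0.51,"z": -0.08,"rx": 0,"ry": 0,"rz": 0},{"x": 0.3,"y": -0.51,"z": -0.08,"rx": 0,"ry": 0,"rz": 0}]'

```text
clock: 44.95
tcp_pos: [0.5063, -0.2674, 0.1842]
orientation: [0.705, -0.041, 0.707, 0.042]
force: [-0.9, 0.7, -0.8]
finger_gap: 0.0684
```

```bash
python3 - <<'E'
from h import *
p,d=capture("top");cv2.imwrite("pics/t11.png",p[130:300,240:520])
E
python3 go.py .5083 -.2712 .073 97
```

```text
tcp [ 0.5059 -0.267   0.1837] yaw 96.7 t 45.0 gap 0.0682 j6 -0.6
shift [ 0.738 -0.032  0.015] turn [-0.005 -0.003 -0.003]
```

View pics/t11.png

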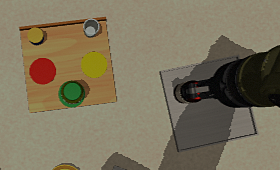

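>>> arm_command --targets '[{"x": 0.1,"y": -0.015,"z": 0.01,"rx": 0,"ry": 0,"rz": 0},{"x": 0.22,"y": -0.02,"z": 0.01,"rx": 0,"ry": 0,"rz": 0},{"x": 0.35,"y": -0.02,"z": 0.01,"rx": 0,"ry": 0,"rz": 0},{"x": 0.48,"y": -0.02,"z": 0.01,"rx": 0,"ry": 0,"rz": 0},{"x": 0.6,"y": -0.02,"z": 0.01,"rx": 0,"ry": 0,"rz": 0},{"x": 0.69,"y": -0.02,"z": 0.01,"rx": 0,"ry": 0,"rz": 0},{"x": 0.74,"y": -0.02,"z": 0.01,"rx": 0,"ry": 0,"rz": 0},{"x": 0.74,"y": -0.02,"z": 0.01,"rx": 0,"ry": 0,"rz": 0}]'

```text
clock: 45.67
tcp_pos: [0.5082, -0.27, 0.0744]
orientation: [0.705, -0.041, 0.707, 0.042]
force: [-0.7, 0.3, 0.7]
finger_gap: 0.0683
```

```bash
python3 go.py .5083 -.2712 .073 97
```

```text
tcp [ 0.5082 -0.27    0.0744] yaw 96.7 t 45.67 gap 0.0683 j6 -0.61
shift [ 0.009 -0.008 -0.001] turn [-0.004 -0.002 -0.002]
```

>>> arm_command --targets '[{"x": 0.01,"y": -0.005,"z": 0,"rx": 0,"ry": 0,"rz": 0},{"x": 0.01,"y": -0.005,"z": 0,"rx": 0,"ry": 0,"rz": 0},{"x": 0.01,"y": -0.005,"z": 0,"rx": 0,"ry": 0,"rz": 0},{"x": 0.01,"y": -0.005,"z": 0,"rx": 0,"ry": 0,"rz": 0},{"x": 0.01,"y": -0.005,"z": 0,"rx": 0,"ry": 0,"rz": 0},{"x": 0.01,"y": -0.005,"z": 0,"rx": 0,"ry": 0,"rz": 0},{"x": 0.01,"y": -0.005,"z": 0,"rx": 0,"ry": 0,"rz": 0},{"x": 0.01,"y": -0.005,"z": 0,"rx": 0,"ry": 0,"rz": 0}]' --fingers -0.2

```text
clock: 46.33
tcp_pos: [0.51, -0.2719, 0.0753]
orientation: [0.706, -0.042, 0.705, 0.041]
force: [0.1, 1.5, 6.1]
finger_gap: 0.0487
```

>>> arm_command --targets '[{"x": -0.06,"y": 0,"z": 0,"rx": 0,"ry": 0,"rz": 0},{"x": -0.18,"y": 0,"z": 0,"rx": 0,"ry": 0,"rz": 0},{"x": -0.32,"y": 0,"z": 0,"rx": 0,"ry": 0,"rz": 0},{"x": -0.47,"y": 0,"z": 0,"rx": 0,"ry": 0,"rz": 0},{"x": -0.62,"y": 0,"z": 0,"rx": 0,"ry": 0,"rz": 0},{"x": -0.77,"y": 0,"z": 0,"rx": 0,"ry": 0,"rz": 0},{"x": -0.9,"y": 0,"z": 0,"rx": 0,"ry": 0,"rz": 0},{"x": -1.0,"y": 0,"z": 0,"rx": 0,"ry": 0,"rz": 0}]'

```text
clock: 47.0
tcp_pos: [0.5091, -0.2718, 0.2262]
orientation: [0.706, -0.042, 0.706, 0.041]
force: [1.2, 0.6, -3.1]
finger_gap: 0.0488
```

```bash
python3 go.py .566 .070 .235 97
```

```text
tcp [ 0.5091 -0.2718  0.2262] yaw 96.7 t 47.0 gap 0.0488 j6 -0.61
shift [-0.06   2.219  0.642] turn [-0.005  0.     0.001]
```

>>> arm_command --targets '[{"x": -0.01,"y": 0.08,"z": 0.02,"rx": 0,"ry": 0,"rz": 0},{"x": -0.02,"y": 0.2,"z": 0.06,"rx": 0,"ry": 0,"rz": 0},{"x": -0.03,"y": 0.34,"z": 0.1,"rx": 0,"ry": 0,"rz": 0},{"x": -0.04,"y": 0.48,"z": 0.14,"rx": 0,"ry": 0,"rz": 0},{"x": -0.05,"y": 0.62,"z": 0.18,"rx": 0,"ry": 0,"rz": 0},{"x": -0.05,"y": 0.75,"z": 0.22,"rx": 0,"ry": 0,"rz": 0},{"x": -0.05,"y": 0.88,"z": 0.26,"rx": 0,"ry": 0,"rz": 0},{"x": -0.05,"y": 1.0,"z": 0.29,"rx": 0,"ry": 0,"rz": 0}]'

```text
clock: 47.67
tcp_pos: [0.5342, -0.1156, 0.2308]
orientation: [0.705, -0.041, 0.707, 0.042]
force: [-0.5, -0.3, -4.0]
finger_gap: 0.0492
```

>>> arm_command --targets '[{"x": 0,"y": 0.14,"z": 0.04,"rx": 0,"ry": 0,"rz": 0},{"x": 0,"y": 0.28,"z": 0.08,"rx": 0,"ry": 0,"rz": 0},{"x": 0,"y": 0.42,"z": 0.12,"rx": 0,"ry": 0,"rz": 0},{"x": 0,"y": 0.56,"z": 0.16,"rx": 0,"ry": 0,"rz": 0},{"x": 0,"y": 0.7,"z": 0.2,"rx": 0,"ry": 0,"rz": 0},{"x": 0,"y": 0.83,"z": 0.24,"rx": 0,"ry": 0,"rz": 0},{"x": 0,"y": 0.94,"z": 0.27,"rx": 0,"ry": 0,"rz": 0},{"x": 0,"y": 1.0,"z": 0.29,"rx": 0,"ry": 0,"rz": 0}]'

```text
clock: 48.33
tcp_pos: [0.5597, 0.0388, 0.2307]
orientation: [0.705, -0.042, 0.707, 0.042]
force: [-0.2, -0.6, -3.8]
finger_gap: 0.0489
```

```bash
python3 go.py .566 .070 .12 97
```

```text
tcp [0.5597 0.0388 0.2307] yaw 96.8 t 48.33 gap 0.0489 j6 -0.05
shift [0.738 0.201 0.068] turn [-0.003 -0.002 -0.001]
```

>>> arm_command --targets '[{"x": 0,"y": 0.11,"z": 0.04,"rx": 0,"ry": 0,"rz": 0},{"x": 0.06,"y": 0.19,"z": 0.06,"rx": 0,"ry": 0,"rz": 0},{"x": 0.18,"y": 0.205,"z": 0.065,"rx": 0,"ry": 0,"rz": 0},{"x": 0.32,"y": 0.205,"z": 0.065,"rx": 0,"ry": 0,"rz": 0},{"x": 0.46,"y": 0.205,"z": 0.065,"rx": 0,"ry": 0,"rz": 0},{"x": 0.59,"y": 0.205,"z": 0.065,"rx": 0,"ry": 0,"rz": 0},{"x": 0.69,"y": 0.205,"z": 0.065,"rx": 0,"ry": 0,"rz": 0},{"x": 0.75,"y": 0.205,"z": 0.065,"rx": 0,"ry": 0,"rz": 0}]'

```text
clock: 49.0
tcp_pos: [0.5646, 0.0679, 0.1162]
orientation: [0.704, -0.041, 0.707, 0.041]
force: [0.0, 0.1, -2.5]
finger_gap: 0.0486
```

```bash
python3 go.py .566 .070 .091 97
```

```text
tcp [0.5646 0.0679 0.1162] yaw 96.7 t 49.0 gap 0.0486 j6 0.0
shift [0.168 0.013 0.012] turn [-0.005 -0.004  0.   ]
```

>>> arm_command --targets '[{"x": 0.04,"y": 0.005,"z": 0,"rx": 0,"ry": 0,"rz": 0},{"x": 0.08,"y": 0.005,"z": 0,"rx": 0,"ry": 0,"rz": 0},{"x": 0.115,"y": 0.005,"z": 0,"rx": 0,"ry": 0,"rz": 0},{"x": 0.14,"y": 0.005,"z": 0,"rx": 0,"ry": 0,"rz": 0},{"x": 0.16,"y": 0.005,"z": 0,"rx": 0,"ry": 0,"rz": 0},{"x": 0.17,"y": 0.005,"z": 0,"rx": 0,"ry": 0,"rz": 0},{"x": 0.175,"y": 0.005,"z": 0,"rx": 0,"ry": 0,"rz": 0},{"x": 0.175,"y": 0.005,"z": 0,"rx": 0,"ry": 0,"rz": 0}]'

```text
clock: 49.67
tcp_pos: [0.5669, 0.0689, 0.0933]
orientation: [0.706, -0.041, 0.706, 0.041]
force: [-0.1, 0.1, -2.8]
finger_gap: 0.0489
```

```bash
python3 go.py .566 .070 .0892 97
```

```text
tcp [0.5669 0.0689 0.0933] yaw 96.7 t 49.67 gap 0.0489 j6 0.0
shift [ 0.027  0.008 -0.005] turn [-0.005  0.    -0.   ]
```

>>> arm_command --targets '[{"x": 0.01,"y": 0.006,"z": -0.004,"rx": 0,"ry": 0,"rz": 0},{"x": 0.016,"y": 0.006,"z": -0.004,"rx": 0,"ry": 0,"rz": 0},{"x": 0.022,"y": 0.006,"z": -0.004,"rx": 0,"ry": 0,"rz": 0},{"x": 0.025,"y": 0.006,"z": -0.004,"rx": 0,"ry": 0,"rz": 0},{"x": 0.027,"y": 0.006,"z": -0.004,"rx": 0,"ry": 0,"rz": 0},{"x": 0.027,"y": 0.006,"z": -0.004,"rx": 0,"ry": 0,"rz": 0},{"x": 0.027,"y": 0.006,"z": -0.004,"rx": 0,"ry": 0,"rz": 0},{"x": 0.027,"y": 0.006,"z": -0.004,"rx": 0,"ry": 0,"rz": 0}]'

```text
clock: 50.33
tcp_pos: [0.5661, 0.0698, 0.0893]
orientation: [0.706, -0.041, 0.706, 0.041]
force: [-1.9, 0.6, 1.5]
finger_gap: 0.0485
```

>>> arm_command --targets '[{"x": 0,"y": 0,"z": 0,"rx": 0,"ry": 0,"rz": 0},{"x": 0,"y": 0,"z": 0,"rx": 0,"ry": 0,"rz": 0},{"x": 0,"y": 0,"z": 0,"rx": 0,"ry": 0,"rz": 0},{"x": 0,"y": 0,"z": 0,"rx": 0,"ry": 0,"rz": 0},{"x": 0,"y": 0,"z": 0,"rx": 0,"ry": 0,"rz": 0},{"x": 0,"y": 0,"z": 0,"rx": 0,"ry": 0,"rz": 0},{"x": 0,"y": 0,"z": 0,"rx": 0,"ry": 0,"rz": 0},{"x": 0,"y": 0,"z": 0,"rx": 0,"ry": 0,"rz": 0}]' --fingers 0.6

```text
clock: 51.0
tcp_pos: [0.566, 0.0697, 0.089]
orientation: [0.706, -0.041, 0.706, 0.041]
force: [-0.4, 0.6, -1.1]
finger_gap: 0.0681
```

>>> arm_command --targets '[{"x": -0.06,"y": 0,"z": 0,"rx": 0,"ry": 0,"rz": 0},{"x": -0.16,"y": 0,"z": 0,"rx": 0,"ry": 0,"rz": 0},{"x": -0.3,"y": 0,"z": 0,"rx": 0,"ry": 0,"rz": 0},{"x": -0.45,"y": 0,"z": 0,"rx": 0,"ry": 0,"rz": 0},{"x": -0.6,"y": 0,"z": 0,"rx": 0,"ry": 0,"rz": 0},{"x": -0.75,"y": 0,"z": 0,"rx": 0,"ry": 0,"rz": 0},{"x": -0.88,"y": -0.05,"z": 0,"rx": 0,"ry": 0,"rz": 0},{"x": -0.97,"y": -0.15,"z": 0,"rx": 0,"ry": 0,"rz": 0}]'

```text
clock: 51.67
tcp_pos: [0.5693, 0.0483, 0.2376]
orientation: [0.707, -0.042, 0.705, 0.042]
force: [0.8, -0.7, -0.1]
finger_gap: 0.0685
```

```bash
python3 go.py .5238 -.3802 .23 97; python3 - <<'E'
from h import *
import pickle
s=state();p,d=capture("wrist");cv2.imwrite("pics/w12.png",p);pickle.dump((s,d),open("pics/w12.pkl","wb"))
E
```

```text
tcp [0.5693 0.0483 0.2376] yaw 96.8 t 51.67 gap 0.0685 j6 -0.03
shift [ 0.047 -2.801 -0.64 ] turn [-0.003  0.003 -0.   ]
```

View pics/w12.png

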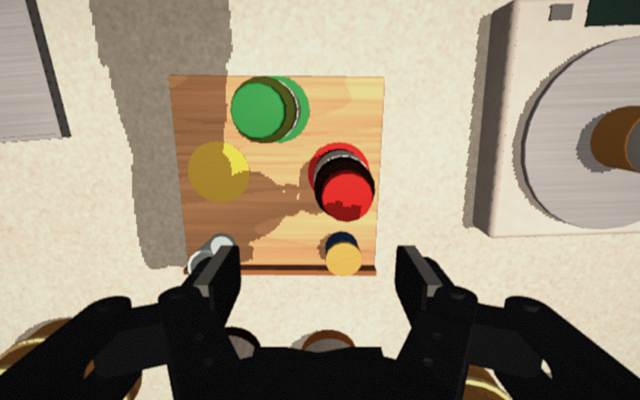

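Green (262,109) and red (346,194) stand upright on their discs. Now yellow.

>>> arm_command --targets '[{"x": 0,"y": -0.12,"z": -0.03,"rx": 0,"ry": 0,"rz": 0},{"x": 0,"y": -0.25,"z": -0.06,"rx": 0,"ry": 0,"rz": 0},{"x": 0,"y": -0.38,"z": -0.09,"rx": 0,"ry": 0,"rz": 0},{"x": 0,"y": -0.5,"z": -0.12,"rx": 0,"ry": 0,"rz": 0},{"x": 0,"y": -0.63,"z": -0.14,"rx": 0,"ry": 0,"rz": 0},{"x": 0,"y": -0.76,"z": -0.17,"rx": 0,"ry": 0,"rz": 0},{"x": 0,"y": -0.88,"z": -0.2,"rx": 0,"ry": 0,"rz": 0},{"x": 0,"y": -1.0,"z": -0.23,"rx": 0,"ry": 0,"rz": 0}]'

```text
clock: 52.38
tcp_pos: [0.5516, -0.1064, 0.2347]
orientation: [0.706, -0.041, 0.706, 0.041]
force: [-0.3, 0.6, -0.4]
finger_gap: 0.0681
```

>>> arm_command --targets '[{"x": 0,"y": -0.12,"z": -0.03,"rx": 0,"ry": 0,"rz": 0},{"x": 0,"y": -0.25,"z": -0.06,"rx": 0,"ry": 0,"rz": 0},{"x": 0,"y": -0.38,"z": -0.09,"rx": 0,"ry": 0,"rz": 0},{"x": 0,"y": -0.5,"z": -0.12,"rx": 0,"ry": 0,"rz": 0},{"x": 0,"y": -0.63,"z": -0.14,"rx": 0,"ry": 0,"rz": 0},{"x": 0,"y": -0.76,"z": -0.17,"rx": 0,"ry": 0,"rz": 0},{"x": 0,"y": -0.88,"z": -0.2,"rx": 0,"ry": 0,"rz": 0},{"x": 0,"y": -1.0,"z": -0.23,"rx": 0,"ry": 0,"rz": 0}]'

```text
clock: 53.05
tcp_pos: [0.5348, -0.2594, 0.2347]
orientation: [0.706, -0.041, 0.706, 0.041]
force: [0.2, -0.8, 0.7]
finger_gap: 0.0682
```

```bash
python3 go.py .5238 -.3802 .073 97
```

```text
tcp [ 0.5348 -0.2594  0.2347] yaw 96.7 t 53.05 gap 0.0682 j6 -0.57
shift [ 1.078 -0.791 -0.167] turn [-0.005  0.    -0.   ]
```

>>> arm_command --targets '[{"x": 0,"y": -0.14,"z": -0.03,"rx": 0,"ry": 0,"rz": 0},{"x": 0,"y": -0.3,"z": -0.06,"rx": 0,"ry": 0,"rz": 0},{"x": 0,"y": -0.46,"z": -0.1,"rx": 0,"ry": 0,"rz": 0},{"x": 0,"y": -0.61,"z": -0.13,"rx": 0,"ry": 0,"rz": 0},{"x": 0.08,"y": -0.72,"z": -0.15,"rx": 0,"ry": 0,"rz": 0},{"x": 0.18,"y": -0.785,"z": -0.165,"rx": 0,"ry": 0,"rz": 0},{"x": 0.28,"y": -0.785,"z": -0.165,"rx": 0,"ry": 0,"rz": 0},{"x": 0.36,"y": -0.785,"z": -0.165,"rx": 0,"ry": 0,"rz": 0}]'

```text
clock: 53.72
tcp_pos: [0.5236, -0.3786, 0.1784]
orientation: [0.705, -0.04, 0.706, 0.041]
force: [0.5, 0.2, 0.2]
finger_gap: 0.0683
```

```bash
python3 go.py .5238 -.3802 .073 97
```

```text
tcp [ 0.5236 -0.3786  0.1784] yaw 96.6 t 53.72 gap 0.0683 j6 -0.74
shift [ 0.702 -0.012  0.001] turn [-0.006 -0.001 -0.001]
```

>>> arm_command --targets '[{"x": 0.1,"y": -0.005,"z": 0,"rx": 0,"ry": 0,"rz": 0},{"x": 0.22,"y": -0.005,"z": 0,"rx": 0,"ry": 0,"rz": 0},{"x": 0.35,"y": -0.005,"z": 0,"rx": 0,"ry": 0,"rz": 0},{"x": 0.47,"y": -0.005,"z": 0,"rx": 0,"ry": 0,"rz": 0},{"x": 0.58,"y": -0.005,"z": 0,"rx": 0,"ry": 0,"rz": 0},{"x": 0.67,"y": -0.005,"z": 0,"rx": 0,"ry": 0,"rz": 0},{"x": 0.71,"y": -0.005,"z": 0,"rx": 0,"ry": 0,"rz": 0},{"x": 0.71,"y": -0.005,"z": 0,"rx": 0,"ry": 0,"rz": 0}]'

```text
clock: 54.38
tcp_pos: [0.5232, -0.3778, 0.0719]
orientation: [0.705, -0.041, 0.707, 0.042]
force: [-0.1, -0.3, 0.2]
finger_gap: 0.0686
```

```bash
python3 go.py .5238 -.3802 .073 97
```

```text
tcp [ 0.5232 -0.3778  0.0719] yaw 96.7 t 54.38 gap 0.0686 j6 -0.74
shift [-0.007 -0.016  0.002] turn [-0.004 -0.002 -0.002]
```

>>> arm_command --targets '[{"x": 0,"y": 0,"z": 0,"rx": 0,"ry": 0,"rz": 0},{"x": 0,"y": 0,"z": 0,"rx": 0,"ry": 0,"rz": 0},{"x": 0,"y": 0,"z": 0,"rx": 0,"ry": 0,"rz": 0},{"x": 0,"y": 0,"z": 0,"rx": 0,"ry": 0,"rz": 0},{"x": 0,"y": 0,"z": 0,"rx": 0,"ry": 0,"rz": 0},{"x": 0,"y": 0,"z": 0,"rx": 0,"ry": 0,"rz": 0},{"x": 0,"y": 0,"z": 0,"rx": 0,"ry": 0,"rz": 0},{"x": 0,"y": 0,"z": 0,"rx": 0,"ry": 0,"rz": 0}]' --fingers -0.2

```text
clock: 55.05
tcp_pos: [0.5251, -0.3797, 0.075]
orientation: [0.706, -0.042, 0.705, 0.041]
force: [0.6, -1.3, 5.7]
finger_gap: 0.0487
```

>>> arm_command --targets '[{"x": -0.06,"y": 0,"z": 0,"rx": 0,"ry": 0,"rz": 0},{"x": -0.18,"y": 0,"z": 0,"rx": 0,"ry": 0,"rz": 0},{"x": -0.32,"y": 0,"z": 0,"rx": 0,"ry": 0,"rz": 0},{"x": -0.47,"y": 0,"z": 0,"rx": 0,"ry": 0,"rz": 0},{"x": -0.62,"y": 0,"z": 0,"rx": 0,"ry": 0,"rz": 0},{"x": -0.77,"y": 0,"z": 0,"rx": 0,"ry": 0,"rz": 0},{"x": -0.9,"y": 0,"z": 0,"rx": 0,"ry": 0,"rz": 0},{"x": -1.0,"y": 0,"z": 0,"rx": 0,"ry": 0,"rz": 0}]'

```text
clock: 55.72
tcp_pos: [0.5241, -0.3791, 0.2257]
orientation: [0.706, -0.041, 0.706, 0.041]
force: [0.7, -0.7, -3.6]
finger_gap: 0.0488
```

```bash
python3 go.py .5803 -.053 .225 97
```

```text
tcp [ 0.5241 -0.3791  0.2257] yaw 96.7 t 55.72 gap 0.0488 j6 -0.74
shift [0.005 2.115 0.626] turn [-0.005 -0.     0.   ]
```

>>> arm_command --targets '[{"x": 0,"y": 0.08,"z": 0.02,"rx": 0,"ry": 0,"rz": 0},{"x": 0,"y": 0.2,"z": 0.06,"rx": 0,"ry": 0,"rz": 0},{"x": 0,"y": 0.34,"z": 0.1,"rx": 0,"ry": 0,"rz": 0},{"x": 0,"y": 0.48,"z": 0.14,"rx": 0,"ry": 0,"rz": 0},{"x": 0,"y": 0.62,"z": 0.18,"rx": 0,"ry": 0,"rz": 0},{"x": 0,"y": 0.75,"z": 0.22,"rx": 0,"ry": 0,"rz": 0},{"x": 0,"y": 0.88,"z": 0.26,"rx": 0,"ry": 0,"rz": 0},{"x": 0,"y": 1.0,"z": 0.3,"rx": 0,"ry": 0,"rz": 0}]'

```text
clock: 56.38
tcp_pos: [0.5504, -0.2226, 0.2225]
orientation: [0.705, -0.041, 0.707, 0.042]
force: [0.2, 0.1, -2.9]
finger_gap: 0.0493
```

>>> arm_command --targets '[{"x": 0,"y": 0.14,"z": 0.04,"rx": 0,"ry": 0,"rz": 0},{"x": 0,"y": 0.28,"z": 0.08,"rx": 0,"ry": 0,"rz": 0},{"x": 0,"y": 0.42,"z": 0.12,"rx": 0,"ry": 0,"rz": 0},{"x": 0,"y": 0.56,"z": 0.16,"rx": 0,"ry": 0,"rz": 0},{"x": 0,"y": 0.7,"z": 0.2,"rx": 0,"ry": 0,"rz": 0},{"x": 0,"y": 0.83,"z": 0.24,"rx": 0,"ry": 0,"rz": 0},{"x": 0,"y": 0.94,"z": 0.27,"rx": 0,"ry": 0,"rz": 0},{"x": 0,"y": 1.0,"z": 0.29,"rx": 0,"ry": 0,"rz": 0}]'

```text
clock: 57.05
tcp_pos: [0.576, -0.0682, 0.2227]
orientation: [0.705, -0.042, 0.707, 0.043]
force: [0.5, 0.2, -3.3]
finger_gap: 0.0483
```

```bash
python3 go.py .5803 -.053 .12 97
```

```text
tcp [ 0.576  -0.0682  0.2227] yaw 96.8 t 57.05 gap 0.0483 j6 -0.24
shift [0.684 0.096 0.042] turn [-0.003 -0.002 -0.002]
```

>>> arm_command --targets '[{"x": 0,"y": 0.06,"z": 0.03,"rx": 0,"ry": 0,"rz": 0},{"x": 0.08,"y": 0.1,"z": 0.035,"rx": 0,"ry": 0,"rz": 0},{"x": 0.2,"y": 0.1,"z": 0.035,"rx": 0,"ry": 0,"rz": 0},{"x": 0.33,"y": 0.1,"z": 0.035,"rx": 0,"ry": 0,"rz": 0},{"x": 0.46,"y": 0.1,"z": 0.035,"rx": 0,"ry": 0,"rz": 0},{"x": 0.57,"y": 0.1,"z": 0.035,"rx": 0,"ry": 0,"rz": 0},{"x": 0.65,"y": 0.1,"z": 0.035,"rx": 0,"ry": 0,"rz": 0},{"x": 0.7,"y": 0.1,"z": 0.035,"rx": 0,"ry": 0,"rz": 0}]'

```text
clock: 57.72
tcp_pos: [0.5792, -0.0555, 0.1168]
orientation: [0.705, -0.041, 0.707, 0.041]
force: [-0.7, -0.7, -3.8]
finger_gap: 0.049
```

```bash
python3 go.py .5803 -.053 .091 97
```

```text
tcp [ 0.5792 -0.0555  0.1168] yaw 96.7 t 57.72 gap 0.049 j6 -0.21
shift [0.172 0.016 0.01 ] turn [-0.006 -0.003 -0.   ]
```

>>> arm_command --targets '[{"x": 0.04,"y": 0.005,"z": -0.003,"rx": 0,"ry": 0,"rz": 0},{"x": 0.08,"y": 0.005,"z": -0.003,"rx": 0,"ry": 0,"rz": 0},{"x": 0.115,"y": 0.005,"z": -0.003,"rx": 0,"ry": 0,"rz": 0},{"x": 0.14,"y": 0.005,"z": -0.003,"rx": 0,"ry": 0,"rz": 0},{"x": 0.16,"y": 0.005,"z": -0.003,"rx": 0,"ry": 0,"rz": 0},{"x": 0.175,"y": 0.005,"z": -0.003,"rx": 0,"ry": 0,"rz": 0},{"x": 0.18,"y": 0.005,"z": -0.003,"rx": 0,"ry": 0,"rz": 0},{"x": 0.18,"y": 0.005,"z": -0.003,"rx": 0,"ry": 0,"rz": 0}]'

```text
clock: 58.38
tcp_pos: [0.5802, -0.0547, 0.0921]
orientation: [0.706, -0.041, 0.706, 0.041]
force: [0.1, -0.2, -2.6]
finger_gap: 0.0488
```

```bash
python3 go.py .5803 -.053 .089 97
```

```text
tcp [ 0.5802 -0.0547  0.0921] yaw 96.7 t 58.38 gap 0.0488 j6 -0.21
shift [0.021 0.011 0.002] turn [-0.005  0.     0.   ]
```

>>> arm_command --targets '[{"x": 0.008,"y": 0.008,"z": 0,"rx": 0,"ry": 0,"rz": 0},{"x": 0.013,"y": 0.008,"z": 0,"rx": 0,"ry": 0,"rz": 0},{"x": 0.017,"y": 0.008,"z": 0,"rx": 0,"ry": 0,"rz": 0},{"x": 0.02,"y": 0.008,"z": 0,"rx": 0,"ry": 0,"rz": 0},{"x": 0.021,"y": 0.008,"z": 0,"rx": 0,"ry": 0,"rz": 0},{"x": 0.021,"y": 0.008,"z": 0,"rx": 0,"ry": 0,"rz": 0},{"x": 0.021,"y": 0.008,"z": 0,"rx": 0,"ry": 0,"rz": 0},{"x": 0.021,"y": 0.008,"z": 0,"rx": 0,"ry": 0,"rz": 0}]'

```text
clock: 59.05
tcp_pos: [0.5801, -0.0535, 0.0891]
orientation: [0.706, -0.041, 0.706, 0.041]
force: [-0.8, -0.2, -1.3]
finger_gap: 0.049
```

>>> arm_command --targets '[{"x": 0,"y": 0,"z": 0,"rx": 0,"ry": 0,"rz": 0},{"x": 0,"y": 0,"z": 0,"rx": 0,"ry": 0,"rz": 0},{"x": 0,"y": 0,"z": 0,"rx": 0,"ry": 0,"rz": 0},{"x": 0,"y": 0,"z": 0,"rx": 0,"ry": 0,"rz": 0},{"x": 0,"y": 0,"z": 0,"rx": 0,"ry": 0,"rz": 0},{"x": 0,"y": 0,"z": 0,"rx": 0,"ry": 0,"rz": 0},{"x": 0,"y": 0,"z": 0,"rx": 0,"ry": 0,"rz": 0},{"x": 0,"y": 0,"z": 0,"rx": 0,"ry": 0,"rz": 0}]' --fingers 0.6

```text
clock: 59.72
tcp_pos: [0.5801, -0.0536, 0.0889]
orientation: [0.706, -0.041, 0.706, 0.041]
force: [-0.3, -0.4, -0.9]
finger_gap: 0.0686
```

>>> arm_command --targets '[{"x": -0.06,"y": 0,"z": 0,"rx": 0,"ry": 0,"rz": 0},{"x": -0.16,"y": 0,"z": 0,"rx": 0,"ry": 0,"rz": 0},{"x": -0.3,"y": 0,"z": 0,"rx": 0,"ry": 0,"rz": 0},{"x": -0.45,"y": 0,"z": 0,"rx": 0,"ry": 0,"rz": 0},{"x": -0.6,"y": 0,"z": 0,"rx": 0,"ry": 0,"rz": 0},{"x": -0.75,"y": 0,"z": 0,"rx": 0,"ry": 0,"rz": 0},{"x": -0.88,"y": 0,"z": 0,"rx": 0,"ry": 0,"rz": 0},{"x": -0.97,"y": 0,"z": 0,"rx": 0,"ry": 0,"rz": 0}]'

```text
clock: 60.38
tcp_pos: [0.5808, -0.0536, 0.2375]
orientation: [0.707, -0.042, 0.705, 0.041]
force: [0.4, 0.5, -0.5]
finger_gap: 0.0686
```

>>> arm_command --targets '[{"x": 0,"y": -0.14,"z": 0,"rx": 0,"ry": 0,"rz": 0},{"x": 0,"y": -0.28,"z": 0,"rx": 0,"ry": 0,"rz": 0},{"x": 0,"y": -0.42,"z": 0,"rx": 0,"ry": 0,"rz": 0},{"x": 0,"y": -0.56,"z": 0,"rx": 0,"ry": 0,"rz": 0},{"x": 0,"y": -0.7,"z": 0,"rx": 0,"ry": 0,"rz": 0},{"x": 0,"y": -0.83,"z": 0,"rx": 0,"ry": 0,"rz": 0},{"x": 0,"y": -0.94,"z": 0,"rx": 0,"ry": 0,"rz": 0},{"x": 0,"y": -1.0,"z": 0,"rx": 0,"ry": 0,"rz": 0}]'

```text
clock: 61.05
tcp_pos: [0.5977, -0.2044, 0.2349]
orientation: [0.706, -0.041, 0.706, 0.041]
force: [-0.0, 0.4, -0.3]
finger_gap: 0.0679
```

>>> arm_command --targets '[{"x": 0,"y": -0.14,"z": 0,"rx": 0,"ry": 0,"rz": 0},{"x": 0,"y": -0.28,"z": 0,"rx": 0,"ry": 0,"rz": 0},{"x": 0,"y": -0.42,"z": 0,"rx": 0,"ry": 0,"rz": 0},{"x": 0,"y": -0.56,"z": 0,"rx": 0,"ry": 0,"rz": 0},{"x": 0,"y": -0.7,"z": 0,"rx": 0,"ry": 0,"rz": 0},{"x": 0,"y": -0.83,"z": 0,"rx": 0,"ry": 0,"rz": 0},{"x": 0,"y": -0.94,"z": 0,"rx": 0,"ry": 0,"rz": 0},{"x": 0,"y": -0.94,"z": 0,"rx": 0,"ry": 0,"rz": 0}]'

```text
clock: 61.72
tcp_pos: [0.614, -0.3452, 0.2341]
orientation: [0.706, -0.041, 0.706, 0.04]
force: [-1.3, 0.2, 0.6]
finger_gap: 0.0681
```

```bash
python3 - <<'E'
from h import *
C=cam("top");p,d=capture("top");cv2.imwrite("pics/t13.png",p);q,_=capture("scene");cv2.imwrite("pics/s13.png",q)
P=pts(C,d);z=P[...,2]
m=((z>.112)&(z<.128)).astype(np.uint8);m[:,:255]=0;m[:,360:]=0;m[:150]=0;m[245:]=0
cs,_=cv2.findContours(m,cv2.RETR_EXTERNAL,cv2.CHAIN_APPROX_NONE)
for c in cs:
  if cv2.contourArea(c)>60: e=cv2.fitEllipse(c);print(np.round(e[0],1),np.round(e[1],1),plane(C,*e[0],.123).round(4),p[int(e[0][1]),int(e[0][0])])
m=((z>.1)&(z<.118)).astype(np.uint8);m[:,:130]=0;m[:,230:]=0;m[:180]=0;m[280:]=0
cs,_=cv2.findContours(m,cv2.RETR_EXTERNAL,cv2.CHAIN_APPROX_NONE)
if cs: e=cv2.fitEllipse(max(cs,key=cv2.contourArea));print("jar",e,plane(C,*e[0],.11))
# discs in frame where they were empty (same camera)
from disc import disc
T=cv2.imread("pics/t5.png")
for n,lh,b in (("red",((0,150,60),(6,255,255)),(262,300,180,222)),("yel",((19,150,60),(34,255,255)),(318,352,175,215)),("grn",((50,80,30),(85,255,255)),(292,332,200,245))):
  try: print(n,disc(T,C,lh,b))
  except Exception as x: print(n,x)
E
```

```text
[311.7 221.1] [16.8 17.2] [0.5094 0.     0.123 ] [ 46 104  35]
[278.2 195.8] [17.1 17.1] [0.5637 0.0697 0.123 ] [ 17  22 145]
[336.7 188.7] [16.7 17.1] [ 0.577  -0.0537  0.123 ] [ 12 134 143]
jar ((164.6630096435547, 230.09185791015625), (24.508920669555664, 26.389305114746094), 72.90166473388672) [0.49614297 0.30757482 0.11      ]
red max() iterable argument is empty
yel max() iterable argument is empty
grn max() iterable argument is empty
```

View pics/t13.png

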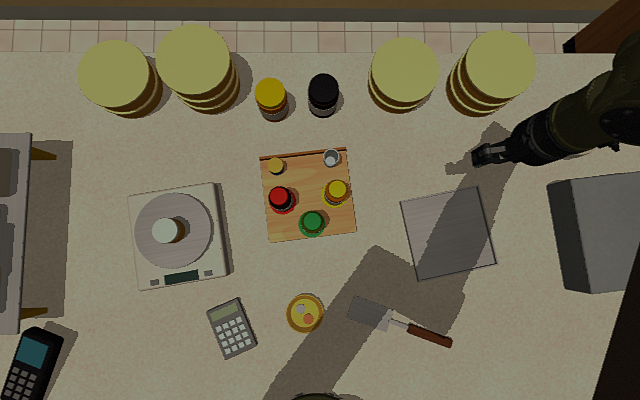

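View pics/s13.png

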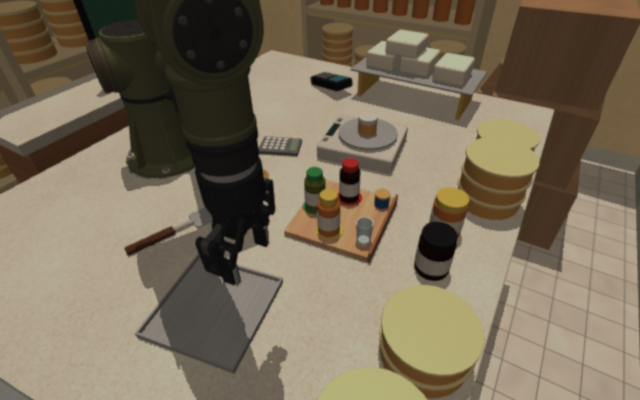

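View pics/t5.png

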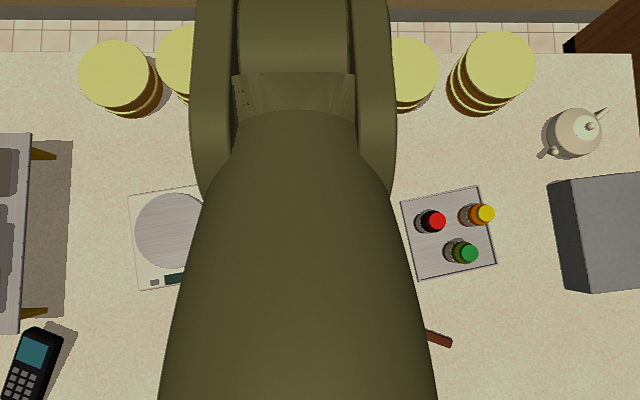

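```bash
python3 - <<'E'
from disc import *
C=cam("top");T=cv2.imread("pics/t7.png")
for n,lh,b in (("red",((0,150,40),(6,255,255)),(262,300,180,222)),("yel",((19,130,60),(34,255,255)),(318,352,175,215)),("grn",((50,80,30),(85,255,255)),(292,332,205,245))):
  print(n,disc(T,C,lh,b))
job_done(); print(state()["clock"])
E
```

```text
red (array([0.565 , 0.0702, 0.0322]), array([0.5651, 0.0698, 0.0316]))
yel (array([ 0.58  , -0.0509,  0.0361]), array([ 0.5787, -0.0526,  0.0331]))
grn (array([0.509 , 0.0015, 0.0318]), array([0.5094, 0.001 , 0.0311]))
the job is handed in; nothing more can be done
the job is handed in; nothing more can be done
```

The job is handed in, with every step done in the required order by about 62 s of the 144 s allowed. I moved yellow, red and green onto the tray with the jar untouched, set the jar on the scale's pan, then put green, red and yellow back on their own discs. `job_done()` gives no verdict, so the results below are from my own last camera checks.

- **Bottles:** in the last top and scene views all three stand upright and released. The cap centres are 1–3 mm from the measured disc centres, against the 12 mm allowed.
- **Jar:** it stands upright on the pan, about 3 mm from its centre.
- **Tea glass:** it shows at the same pixel as at the start, about (331,157) in the top view.
- **Robot:** it is clear of everything, with near-zero force on the tool.

**Disagreements:**
- Different camera views placed the same objects about 1–2 mm apart, so I used values in between for the discs.
- The top-view fit of the yellow disc was poor (radius 33–36 mm instead of 32), probably because of shadow. For that disc I relied on the wrist-camera fit.
- Two mid-task top views were blocked by the arm, so I repeated those checks later.

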